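# Open the safety-capped waste drum and discard the specimen cup

### The arm

A 6-joint arm with a two-finger parallel gripper is mounted at the origin on the work surface; the furniture and walls round the work are solid. World frame = base frame: x ahead of the robot, y to its left, z up, the work surface at z = 0. Lengths are in m, angles in rad, forces in N, time in s.
With the tool pointing down it reaches from about 0.4 to 0.825 m from the base axis. Payload 7 kg.
Tool frame: the origin (TCP) lies at the centre of the arm's flange, where the gripper is bolted on; the fingertips stand 178 mm ahead of it and the grasp point (between the pads) lies 159 mm ahead of it; x points along the fingers, z is the direction in which the jaws open and shut, and the axes are right-handed (so a half turn about x gives the same grasp; the last joint's range is limited). The gripper opens to 88 mm and grips with 3 to 60 N. Pads are 19 mm wide; open, the fingers measure 130 mm over their backs; the gripper's body (78 mm by 193 mm) begins 47 mm behind the grasp point.
Start: joints at [-0.82, 0.359, 0.012, 0, -1.224, -0.288], TCP at [0.301, -0.604, 0.405] pointing down, gripper open.
Joint ranges: [-3.07, 3.07], [-1.43, 2.12], [-1.02, 1.25], [-3.03, 1.67], [-3.05, -0], [-3.03, 3.03]. Speed limits (rad/s): [2.39, 2.39, 3.01, 3.14, 3.14, 3.14].

### API

Orientations are given as [roll, pitch, yaw] about the fixed x, y, z axes, in that order (R = Rz(yaw) Ry(pitch) Rx(roll)).
In Python, from station import telemetry, optics, job_done, finder gives the robot as it stands.
- The arm moves only by the tool play_rows, never from a script. Its argument "steps" is a list of rows, each an object of numbers: "gripper": the opening, from 0 (shut) to 1 (fully open); "tx", "ty", "tz": the shift along the tool's x, y, z in units of 25 mm (1.0 is 25 mm); "ax", "ay", "az": the turn, a rotation vector about the tool's x, y, z in units of 6 degrees (1.0 is 6 degrees). In form: [{"gripper": .., "tx": .., "ty": .., "tz": .., "ax": .., "ay": .., "az": ..}, ...]. A call has 1 to 20 rows; each row shifts and turns the commanded pose from where the row before left it, along the tool's axes as they then stand; what a row does not reach is not made up. A row lasts 1/12 s, in which the tool goes at most 41.7 mm and 7.16 degrees, less where a joint would pass 70% of its speed; a pose out of reach is approached as far as the arm can. A call is refused whole if a number of a shift passes 1 or a number of a turn 1, either way. A call with a gripper value outside its range is refused whole. The fingers move at their own pace and stop on an object; "newtons" is the grip in N (left out, the last holds). Time passes only in rows, so rows that do not move let the fingers close. It gives the time, the measured TCP pose, the force and the opening at its end, in the units of the state.
- telemetry.get_state(): the state, without advancing time (a new reading comes with each control period).
- optics.grab_frame(name): name is "side" or "top" or "wrist"; returns the picture (400x640x3 uint8, red, green, blue); there is no depth.
- optics.calibration(name): a dict with "fx", "fy", "cx", "cy" (pixels), "T" (4x4, takes a point from camera to world coordinates); the wrist camera has in their place "mount" (4x4, takes a point from camera to tool coordinates, whose origin is the TCP and whose axes are the tool frame's). Camera axes: x right, y down, z forward; pixel columns grow to the right and rows downward; lengths in m; the calibration is good to about 2 mm. A picture is of the moment at which its call begins: read the wrist's pose just before it. calibration takes no time and is no camera call.
- job_done(): hands the job in, once; it reports no verdict.
Trained networks look in the newest picture that a camera, given by its name, has taken for a name from the list of things; names that differ only in an ending like _2 or _b are one class to them, and where a whole thing is asked for, a point or a joint stands for the part that bears it (a point fixed in the world has none). Each returns a list of dicts, best first, with "confidence" (0 to 1); they miss things now and then, are a little off and sometimes report something else, mostly with a low value. They report only what shows in the picture. A call takes as long as a camera call. They do not tell look-alikes from the thing itself.
- finder.look_for(query, camera): "extent" ([left, top, right, bottom] in pixels, round what is visible of it).
- finder.silhouettes(query, camera): "pixels" (400x640 bool, what is visible of it) and "extent" ([left, top, right, bottom] in pixels, round what is visible of it).
- finder.pinpoint(query, camera): "location" ([row, column] in pixels: a listed point, or the origin of a listed thing).
The state is a dict: "t": time; "q": joint angles; "qd": joint speeds; "joint_efforts": joint torques, N m; "eef_pos": TCP position; "ee_rot": TCP orientation; "force": force on the tool from outside, world axes, zero at the start; "moment": the same for the moment, N m; "width": finger opening in m.
Only numpy, scipy, OpenCV 4.12 (cv2) and the standard library are available. Lean on these libraries where they do the work, as an engineer would, in place of code of your own. Each camera call takes 0.05 s, during which the arm holds its last target.

### The job

Discard the closed specimen cup in the waste drum. The drum's wide cap is a safety cap: press it down firmly and, keeping it pressed, turn it anticlockwise (seen from above) about a sixth of a turn (never force it round unpressed), then lift it off and set it right way up and flat on the empty foam tube tray with its whole base on the tray. Then drop the cup into the drum, leave the drum open, and do not shift the two small dropper bottles.

Things in the scene. Friction and masses are not known exactly. Their poses are not given: they have to be found in the camera images.
- drum: White plastic drum, fixed to the worktop. Origin: centre of the underside of its round steel foot, z up. Foot 170 mm across, 8 high; body 144 across up to 98 mm; neck 100 across, rim 145 mm up; hollow, inner floor 13 mm up. Three lugs outside the neck (114 across) hold the cap's inner lugs in notches 7 mm deep, open below: unpressed, the cap can turn only 4 deg and not lift.
- drum_mouth (a point): Centre of the drum's open mouth, at the height of the neck's rim (145 mm above the drum's origin). Free opening 82 mm across, inside the seal ring.
- seal (a joint): Travel in m of the black sprung ring inside the neck that pushes the cap up: 0 with the cap locked, positive with the cap pressed farther down, -0.004 with the cap free or off (ring's top then 15 mm above the rim). 600 N/m; it pushes 8 N at 0, so about 14 N hold the cap 9 mm down.
- cap: Grey round ribbed cap, 130 mm across (skirt edge 126), flat top 32 mm up, with an upright wing bar on it: 20 mm thick (cap's x), 84 long (cap's y), top 62 mm up. 0.16 kg. Origin: centre of the skirt's lower edge, z up. Locked, its x axis lies along the drum's x (within 3 deg) and its origin 128 mm above the drum's. Keep it bar up.
- cap_bar (a point): Centre of the cap's wing bar, 47 mm above the cap's origin: grip it here across its 20 mm. Pressed down 7 to 11 mm from locked (hard stop at 11; 9 is right) the cap turns anticlockwise seen from above; it is free between 45 and 75 deg from locked (60 is right; stop at about 77). Let up there, it springs up 4 mm and lifts straight off.
- tray: Empty white foam tube tray with a grid of holes, fixed to the worktop, 199 mm (its x) by 172 mm (its y), top face 32 mm up. Origin: centre of its underside, z up.
- cup: Round closed specimen cup of white plastic with a light lid, 52 mm across the lid, 62 mm high, standing on the worktop. Mass about 0.05 kg. Origin: centre of its underside, z up.
- dropper_a: Small white dropper bottle with a coloured nozzle, 25 mm across, 71 mm high, standing left of the middle of the work, between the other things; a bystander. Origin: centre of its underside, z up.
- dropper_b: The same kind of dropper bottle, standing right of the middle; a bystander. Origin: centre of its underside, z up.
Things that resemble listed ones, but are neither listed nor needed, are in the scene too. There is more than one size of the cup; the one meant has the size given above. Leave any turquoise look-alike of the cap alone.

How it is judged:
By the outcome, as a careful person would: the job done as asked, in the order asked, and still so for the second after the job is handed in, with the robot touching nothing.
It also fails if it takes over 70 s, if anything falls off the work surface, if the arm or the gripper's body presses on something with over 40 N, if the wrist force passes 120 N, or if a joint passes its speed limit or range.

## Working session

There is one attempt and no reset: what is moved stays moved. The work goes in short steps, Python scripts to look and compute and a tool call to move; the robot and the scene stay as the last step left them, time stands still between calls to the robot, and variables do not carry over. Pictures are saved under pics/ and viewed, and the job is handed in when it is done.

Besides the shell and the picture viewer there is one more tool, called after "Request:" as name(argument=value, ...), one argument or row to a line, values as JSON. play_rows: Moves the arm, as the interface text tells. Its arguments: {"type":"object","properties":{"steps":{"type":"array"},"newtons":{"type":"number"}},"required":["steps"]}

```bash
mkdir -p pics; ls; python3 - <<'E'
from station import telemetry, optics, finder
import cv2, numpy as np
s=telemetry.get_state(); print(s)
for n in ("side","top","wrist"):
    im=optics.grab_frame(n); cv2.imwrite(f"pics/{n}0.png",im[:,:,::-1])
    c=optics.calibration(n); print(n,{k:np.round(v,4).tolist() for k,v in c.items()})
E
```

```text
pics
{'t': 0.0, 'q': array([-8.19871026e-01,  3.59381503e-01,  1.10826865e-02, -3.35341289e-04,
       -1.22407608e+00, -2.88113247e-01]), 'qd': array([-0.00028865,  0.00064074,  0.00022357, -0.001308  ,  0.00206274,
        0.00191946]), 'joint_efforts': array([-1.03990391e-05, -5.82719350e+01,  2.93053436e+01,  6.99719712e+00,
        6.72708979e-03, -2.02061574e-04]), 'eef_pos': array([ 0.30129098, -0.60382339,  0.40373896]), 'ee_rot': array([0.091029  , 1.56918658, 2.12452317]), 'force': array([0.34380039, 0.07767887, 0.67647422]), 'moment': array([-0.0104166 , -0.02732473, -0.00097933]), 'width': 0.08736344151358377}
side {'fx': 434.8664, 'fy': 434.8664, 'cx': 315.8586, 'cy': 198.8318, 'T': [[0.6083, -0.4399, 0.6606, -0.1414], [-0.7935, -0.3218, 0.5165, -0.5509], [-0.0147, -0.8384, -0.5448, 0.6749], [0.0, 0.0, 0.0, 1.0]]}
top {'fx': 463.5981, 'fy': 463.5981, 'cx': 319.8795, 'cy': 203.1604, 'T': [[-0.0217, -0.9947, 0.1006, 0.3762], [-0.9995, 0.024, 0.0213, -0.0283], [-0.0236, -0.1, -0.9947, 1.3731], [0.0, 0.0, 0.0, 1.0]]}
wrist {'fx': 345.1554, 'fy': 345.1554, 'cx': 320.0896, 'cy': 195.07, 'mount': [[0.0002, -0.2677, 0.9635, 0.0201], [-0.0006, -0.9635, -0.2677, 0.0723], [1.0, -0.0006, -0.0004, 0.001], [0.0, 0.0, 0.0, 1.0]]}
```

View pics/top0.png

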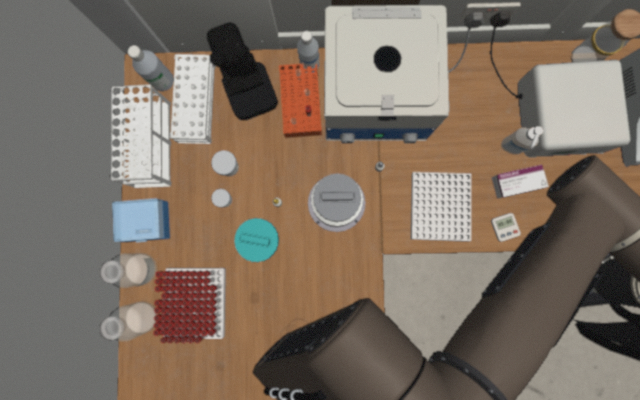

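View pics/side0.png

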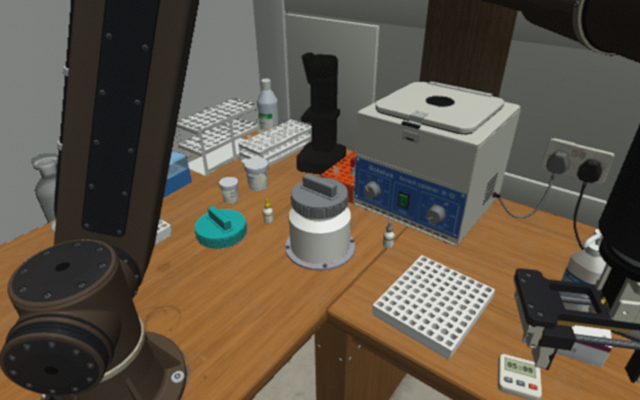

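```bash
cat > h.py <<'E'
import numpy as np, cv2
from station import telemetry, optics, finder
from scipy.spatial.transform import Rotation as Ro
def cam(n,s=None):
    c=optics.calibration(n)
    if n=="wrist":
        s=s or telemetry.get_state()
        T=np.eye(4);T[:3,:3]=Ro.from_euler('xyz',s['ee_rot']).as_matrix();T[:3,3]=s['eef_pos']
        T=T@c['mount']
    else: T=c['T']
    return c,T
def toplane(n,row,col,z,s=None):
    c,T=cam(n,s); d=T[:3,:3]@np.array([(col-c['cx'])/c['fx'],(row-c['cy'])/c['fy'],1]); o=T[:3,3]
    return o+d*(z-o[2])/d[2]
def proj(n,P,s=None):
    c,T=cam(n,s); p=(np.atleast_2d(P)-T[:3,3])@T[:3,:3]
    return np.c_[p[:,0]/p[:,2]*c['fx']+c['cx'],p[:,1]/p[:,2]*c['fy']+c['cy']]  # col,row
def tri(obs):
    # obs list of (cam,row,col)
    A=np.zeros((3,3));b=np.zeros(3)
    for n,r,cc in obs:
        c,T=cam(n); d=T[:3,:3]@np.array([(cc-c['cx'])/c['fx'],(r-c['cy'])/c['fy'],1]); d/=np.linalg.norm(d)
        M=np.eye(3)-np.outer(d,d);A+=M;b+=M@T[:3,3]
    return np.linalg.solve(A,b)
E
python3 - <<'E'
from h import *
for n in ("top","side"):
    optics.grab_frame(n)
    for q in ("cap","cap_bar","drum","tray","cup","dropper_a"):
        r=finder.pinpoint(q,n)
        print(n,q,[(np.round(d['location'],1).tolist(),round(d['confidence'],2)) for d in r[:5]])
print(telemetry.get_state()['t'])
E
```

```text
top cap [([196.8, 335.5], 0.79), ([238.4, 256.7], 0.66)]
top cap_bar [([239.3, 257.6], 0.94), ([192.3, 338.4], 0.77)]
top drum []
top tray [([210.6, 438.2], 0.84), ([196.5, 225.8], 0.55)]
top cup [([198.6, 225.8], 0.68)]
top dropper_a [([169.2, 377.8], 0.56), ([204.2, 279.4], 0.4)]
side cap [([205.3, 318.6], 0.94), ([232.2, 218.1], 0.82), ([222.2, 269.3], 0.22)]
side cap_bar [([218.6, 214.2], 0.86), ([182.7, 316.7], 0.85)]
side drum [([247.8, 320.9], 0.6)]
side tray [([309.2, 432.0], 0.71)]
side cup [([202.0, 230.7], 0.96), ([184.2, 255.0], 0.78)]
side dropper_a [([220.6, 268.1], 0.7), ([244.6, 388.7], 0.61)]
0.85
```

```bash
python3 - <<'E'
from h import *
t=telemetry.get_state
print("capbar tri",tri([("top",192.3,338.4),("side",182.7,316.7)]))
print("cap tri",tri([("top",196.8,335.5),("side",205.3,318.6)]))
print("tray",toplane("top",210.6,438.2,0),toplane("side",309.2,432.0,0), tri([("top",210.6,438.2),("side",309.2,432)]))
print("drop a",toplane("side",220.6,268.1,0),toplane("top",204.2,279.4,0.02),"b",toplane("side",244.6,388.7,0),toplane("top",169.2,377.8,0.02))
print("cups",toplane("side",202,230.7,0),toplane("side",184.2,255,0))
for n in("top","side"):
    im=optics.grab_frame(n)
    for q in("cup","cap_bar","tray","cap"):
        for d in finder.silhouettes(q,n)[:4]:
            m=d['pixels'].astype(np.uint8); cs,_=cv2.findContours(m,0,2); c=max(cs,key=cv2.contourArea)
            print(n,q,round(d['confidence'],2),np.round(d['extent'],1), m.sum(), [np.round(x,1) for x in cv2.minAreaRect(c)])
    if n=="top":
        cv2.imwrite("pics/topcrop.png",cv2.resize(im[130:270,190:490],None,fx=2.6,fy=2.6,interpolation=2)[:,:,::-1])
    else:
        cv2.imwrite("pics/sidecrop.png",cv2.resize(im[140:280,190:430],None,fx=3.3,fy=3.3,interpolation=2)[:,:,::-1])
E
```

```text
capbar tri [ 0.51950356 -0.04613212  0.17829726]
cap tri [ 0.51900238 -0.04356686  0.11604893]
tray [ 0.48451938 -0.3480509   0.        ] [ 0.48908359 -0.35332847  0.        ] [ 4.86251985e-01 -3.50907537e-01  4.25822588e-04]
drop a [0.51802087 0.12672949 0.        ] [0.51280454 0.11972889 0.02      ] b [ 0.61916521 -0.17949735  0.        ] [ 0.60946618 -0.17221689  0.02      ]
cups [0.52142903 0.27361081 0.        ] [0.63278184 0.28640191 0.        ]
top cup 0.63 [209.8 187.1 231.4 206. ] 258 [array([221.3, 198.2]), array([17.7, 17. ]), np.float64(45.0)]
top cup 0.58 [212.8 146.8 239.7 173.6] 540 [array([225. , 163.5]), array([25., 26.]), np.float64(90.0)]
top cap_bar 0.92 [312.4 175.5 358.1 223.6] 1785 [array([336.5, 197.5]), array([47., 47.]), np.float64(90.0)]
top cap_bar 0.75 [407.8 174.  471.4 245.5] 4102 [array([440.8, 206.7]), array([61. , 68.9]), np.float64(1.4)]
top cap_bar 0.68 [234.2 216.7 279.9 265.3] 1588 [array([255.5, 240. ]), array([43.1, 44.5]), np.float64(45.0)]
top cap 0.93 [314.2 173.6 361.3 220.7] 1873 [array([336.8, 197.3]), array([46.7, 48.8]), np.float64(45.0
[... 160 characters left out ...]
28.5, 190. ]), array([26., 19.]), np.float64(90.0)]
side cup 0.62 [244.9 158.4 267.5 192.5] 638 [array([255., 173.]), array([32., 22.]), np.float64(90.0)]
side cap_bar 0.89 [290.3 172.9 346.5 217.1] 2075 [array([318.8, 197.6]), array([58.2, 43.5]), np.float64(14.6)]
side cap_bar 0.8 [191.1 209.1 246.8 245.3] 1720 [array([220. , 226.5]), array([41., 52.]), np.float64(90.0)]
side tray 0.67 [372.4 255.7 493.8 358.7] 7083 [array([431.2, 301.4]), array([99.6, 83.1]), np.float64(29.6)]
side cap 0.71 [191.8 206.3 247.8 250.6] 1752 [array([219.8, 228.1]), array([51.9, 41.4]), np.float64(10.3)]
side cap 0.59 [289.5 174.  347.2 219.9] 2011 [array([318.9, 197.4]), array([57.3, 42.8]), np.float64(13.4)]
```

View pics/topcrop.png

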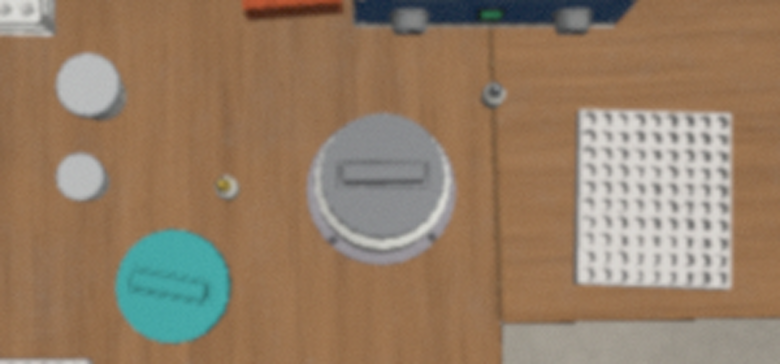

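View pics/sidecrop.png

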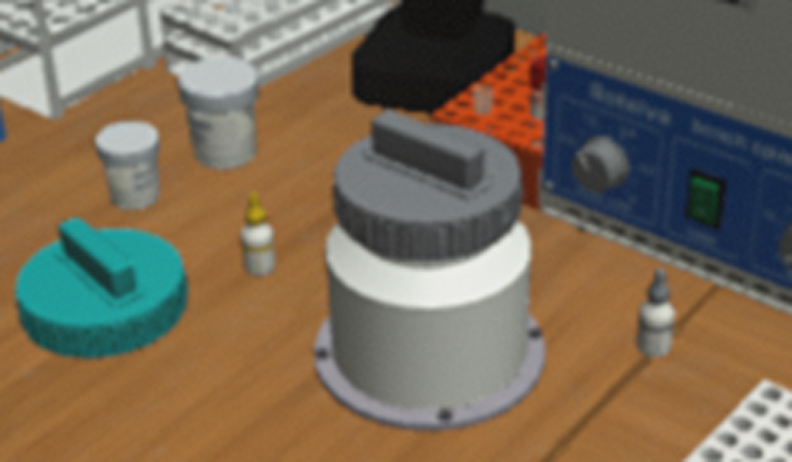

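```bash
cat >> h.py <<'E'
def plan(target=None, zdir=None):
    """remaining rotation (units of 6deg, tool rotvec) to have tool x down & z along zdir (world angle deg), and shift in tool units now / after rotation"""
    s=telemetry.get_state(); R=Ro.from_euler('xyz',s['ee_rot'])
    print("t %.2f tcp"%s['t'],np.round(s['eef_pos'],4),"zang %.2f"%np.degrees(np.arctan2(*R.as_matrix()[[1,0],2])),"tilt",np.round(R.as_matrix()[:,0],4),"F",np.round(s['force'],1),"w %.4f"%s['width'],"q",np.round(s['q'],2))
    Rt=R
    if zdir is not None:
        a=np.radians(zdir); x=np.array([0,0,-1.]); z=np.array([np.cos(a),np.sin(a),0]); y=np.cross(z,x)
        Rt=Ro.from_matrix(np.c_[x,y,z]); print("turn units",np.round(np.degrees((R.inv()*Rt).as_rotvec())/6,3))
    if target is not None:
        d=np.array(target)-s['eef_pos']
        print("shift now-axes",np.round(R.inv().apply(d)/.025,3),"after-turn axes",np.round(Rt.inv().apply(d)/.025,3))
E
python3 - <<'E'
from h import *
print("cup",toplane("top",198.2,221.3,.062),"diam",17.5/463.6*1.31, 25.5/463.6*1.31)
print("cap", toplane("top",197.3,336.8,.15),toplane("top",196.8,335.5,.128))
for z in(0,180): plan([.52,-.045,.404],z)
E
```

```text
cup [0.52981391 0.28145668 0.062     ] diam 0.049449956859361516 0.07205565142364107
cap [ 0.51440995 -0.0473459   0.15      ] [ 0.51834005 -0.04421473  0.128     ]
t 1.35 tcp [ 0.3013 -0.604   0.4046] zang 116.51 tilt [-0.  0. -1.] F [-0.   1.2  0. ] w 0.0878 q [-0.82  0.36  0.01 -0.   -1.22 -0.29]
turn units [19.419  0.    -0.   ]
shift now-axes [  0.026 -17.809  16.103] after-turn axes [ 0.026 22.359  8.747]
t 1.35 tcp [ 0.3013 -0.604   0.4046] zang 116.51 tilt [-0.  0. -1.] F [-0.   1.2  0. ] w 0.0878 q [-0.82  0.36  0.01 -0.   -1.22 -0.29]
turn units [-10.581   0.      0.   ]
shift now-axes [  0.026 -17.809  16.103] after-turn axes [  0.026 -22.359  -8.747]
```

Request:
play_rows(
  steps=[
    {"gripper":1,"ax":-0.962,"tx":-0.1},
    {"gripper":1,"ax":-0.962,"tx":-0.1},
    {"gripper":1,"ax":-0.962,"tx":-0.1},
    {"gripper":1,"ax":-0.962,"tx":-0.1},
    {"gripper":1,"ax":-0.962,"tx":-0.1},
    {"gripper":1,"ax":-0.962,"tx":-0.1},
    {"gripper":1,"ax":-0.962,"tx":-0.1},
    {"gripper":1,"ax":-0.962,"tx":-0.1},
    {"gripper":1,"ax":-0.962,"tx":-0.1},
    {"gripper":1,"ax":-0.962,"tx":-0.1},
    {"gripper":1,"ax":-0.962},
  ],
)

```text
invalid input
```

Request:
play_rows(
  steps=[
    {"ty":-0.97,"tz":-0.38},
    {"ty":-0.97,"tz":-0.38},
    {"ty":-0.97,"tz":-0.38},
    {"ty":-0.97,"tz":-0.38},
    {"ty":-0.97,"tz":-0.38},
    {"ty":-0.97,"tz":-0.38},
    {"ty":-0.97,"tz":-0.38},
    {"ty":-0.97,"tz":-0.38},
    {"ty":-0.97,"tz":-0.38},
    {"ty":-0.97,"tz":-0.38},
    {"ty":-0.97,"tz":-0.38},
    {"ty":-0.97,"tz":-0.38},
    {"ty":-0.97,"tz":-0.38},
    {"ty":-0.97,"tz":-0.38},
    {"ty":-0.97,"tz":-0.38},
    {"ty":-0.97,"tz":-0.38},
    {"ty":-0.97,"tz":-0.38},
    {"ty":-0.97,"tz":-0.38},
    {"ty":-0.97,"tz":-0.38},
    {"ty":-0.97,"tz":-0.38},
  ],
)

```text
invalid input
```

Request:
play_rows(
  steps=[
    {"ty":-0.97,"tz":-0.38},
    {"ty":-0.97,"tz":-0.38},
    {"ty":-0.97,"tz":-0.38},
    {},
    {},
  ],
)

```text
invalid input
```

```bash
python3 - <<'E'
from h import *
plan([.52,-.045,.404],180)
s=telemetry.get_state()
im=optics.grab_frame("wrist"); cv2.imwrite("pics/w1.png",im[:,:,::-1])
for q in("cap","cap_bar"):
    for d in finder.pinpoint(q,"wrist")[:2]: print(q,d); 
    for d in finder.pinpoint(q,"wrist")[:1]: print(toplane("wrist",*d['location'],{"cap":.128,"cap_bar":.175}[q],s))
E
```

```text
t 1.35 tcp [ 0.3013 -0.604   0.4046] zang 116.51 tilt [-0.  0. -1.] F [-0.   1.2  0. ] w 0.0878 q [-0.82  0.36  0.01 -0.   -1.22 -0.29]
turn units [-10.581   0.      0.   ]
shift now-axes [  0.026 -17.809  16.103] after-turn axes [  0.026 -22.359  -8.747]
```

View pics/w1.png

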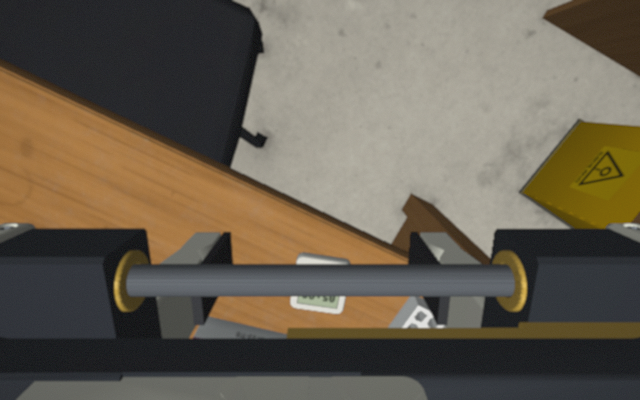

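The rows were refused, probably because they need all their keys, so I'll fill in every one.

Request:
play_rows(
  steps=[
    {"gripper":1,"tx":-0.1,"ty":0,"tz":0,"ax":-0.96,"ay":0,"az":0},
    {"gripper":1,"tx":-0.1,"ty":0,"tz":0,"ax":-0.96,"ay":0,"az":0},
    {"gripper":1,"tx":-0.1,"ty":0,"tz":0,"ax":-0.96,"ay":0,"az":0},
    {"gripper":1,"tx":-0.1,"ty":0,"tz":0,"ax":-0.96,"ay":0,"az":0},
    {"gripper":1,"tx":-0.1,"ty":0,"tz":0,"ax":-0.96,"ay":0,"az":0},
    {"gripper":1,"tx":-0.1,"ty":0,"tz":0,"ax":-0.96,"ay":0,"az":0},
    {"gripper":1,"tx":-0.1,"ty":0,"tz":0,"ax":-0.96,"ay":0,"az":0},
    {"gripper":1,"tx":-0.1,"ty":0,"tz":0,"ax":-0.96,"ay":0,"az":0},
    {"gripper":1,"tx":-0.1,"ty":0,"tz":0,"ax":-0.96,"ay":0,"az":0},
    {"gripper":1,"tx":-0.1,"ty":0,"tz":0,"ax":-0.96,"ay":0,"az":0},
    {"gripper":1,"tx":0,"ty":0,"tz":0,"ax":-0.96,"ay":0,"az":0},
  ],
)

```text
t: 2.52
eef_pos: [0.3014, -0.6041, 0.4303]
ee_rot: [2.038, 1.57, -1.101]
force: [-0.3, -0.2, 0.4]
width: 0.0877
```

Request:
play_rows(
  steps=[
    {"gripper":1,"tx":0,"ty":-0.97,"tz":-0.38,"ax":0,"ay":0,"az":0},
    {"gripper":1,"tx":0,"ty":-0.97,"tz":-0.38,"ax":0,"ay":0,"az":0},
    {"gripper":1,"tx":0,"ty":-0.97,"tz":-0.38,"ax":0,"ay":0,"az":0},
    {"gripper":1,"tx":0,"ty":-0.97,"tz":-0.38,"ax":0,"ay":0,"az":0},
    {"gripper":1,"tx":0,"ty":-0.97,"tz":-0.38,"ax":0,"ay":0,"az":0},
    {"gripper":1,"tx":0,"ty":-0.97,"tz":-0.38,"ax":0,"ay":0,"az":0},
    {"gripper":1,"tx":0,"ty":-0.97,"tz":-0.38,"ax":0,"ay":0,"az":0},
    {"gripper":1,"tx":0,"ty":-0.97,"tz":-0.38,"ax":0,"ay":0,"az":0},
    {"gripper":1,"tx":0,"ty":-0.97,"tz":-0.38,"ax":0,"ay":0,"az":0},
    {"gripper":1,"tx":0,"ty":-0.97,"tz":-0.38,"ax":0,"ay":0,"az":0},
    {"gripper":1,"tx":0,"ty":-0.97,"tz":-0.38,"ax":0,"ay":0,"az":0},
    {"gripper":1,"tx":0,"ty":-0.97,"tz":-0.38,"ax":0,"ay":0,"az":0},
    {"gripper":1,"tx":0,"ty":-0.97,"tz":-0.38,"ax":0,"ay":0,"az":0},
    {"gripper":1,"tx":0,"ty":-0.97,"tz":-0.38,"ax":0,"ay":0,"az":0},
    {"gripper":1,"tx":0,"ty":-0.97,"tz":-0.38,"ax":0,"ay":0,"az":0},
    {"gripper":1,"tx":0,"ty":-0.97,"tz":-0.38,"ax":0,"ay":0,"az":0},
    {"gripper":1,"tx":0,"ty":-0.97,"tz":-0.38,"ax":0,"ay":0,"az":0},
    {"gripper":1,"tx":0,"ty":-0.97,"tz":-0.38,"ax":0,"ay":0,"az":0},
    {"gripper":1,"tx":0,"ty":-0.97,"tz":-0.38,"ax":0,"ay":0,"az":0},
    {"gripper":1,"tx":0,"ty":-0.97,"tz":-0.38,"ax":0,"ay":0,"az":0},
  ],
)

```text
t: 4.18
eef_pos: [0.4926, -0.1181, 0.43]
ee_rot: [-3.043, 1.57, 0.097]
force: [0.3, -0.7, -0.3]
width: 0.087
```

Request:
play_rows(
  steps=[
    {"gripper":1,"tx":0,"ty":-0.97,"tz":-0.38,"ax":0,"ay":0,"az":0},
    {"gripper":1,"tx":0,"ty":-0.97,"tz":-0.38,"ax":0,"ay":0,"az":0},
    {"gripper":1,"tx":0,"ty":-0.97,"tz":-0.38,"ax":0,"ay":0,"az":0},
    {"gripper":1,"tx":0,"ty":0,"tz":0,"ax":0,"ay":0,"az":0},
    {"gripper":1,"tx":0,"ty":0,"tz":0,"ax":0,"ay":0,"az":0},
  ],
)

```text
t: 4.6
eef_pos: [0.5214, -0.0455, 0.4296]
ee_rot: [0.081, 1.571, -3.061]
force: [-0.3, -1.0, -0.0]
width: 0.0873
```

```bash
python3 - <<'E'
from h import *
plan([.52,-.045,.404],180)
s=telemetry.get_state()
im=optics.grab_frame("wrist"); cv2.imwrite("pics/w2.png",im[:,:,::-1])
for q in("cap","cap_bar"):
    for d in finder.pinpoint(q,"wrist")[:2]: print(q,d,toplane("wrist",*d['location'],{"cap":.128,"cap_bar":.175}[q],s))
E
```

```text
t 4.60 tcp [ 0.5214 -0.0455  0.4296] zang -180.00 tilt [-1.e-04 -0.e+00 -1.e+00] F [-0.3 -1.  -0. ] w 0.0873 q [ 0.29  0.09 -0.28 -0.   -1.2  -0.29]
turn units [ 0.     0.001 -0.   ]
shift now-axes [ 1.023 -0.022  0.055] after-turn axes [ 1.023 -0.022  0.055]
cap {'location': [188.7, 329.9], 'confidence': 0.96} [ 0.51250303 -0.04423441  0.128     ]
cap {'location': [331.9, 403.0], 'confidence': 0.61} [0.44200488 0.09641131 0.128     ]
cap_bar {'location': [200.8, 328.7], 'confidence': 0.61} [ 0.51466777 -0.04750648  0.175     ]
```

View pics/w2.png

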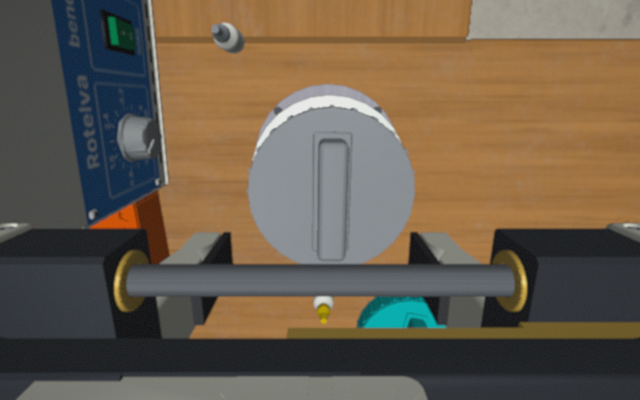

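The drum's grey cap is centred near (332,186). Its wing bar runs vertically over columns 315–350, rows 132–262. The turquoise look-alike is at (405,310) and the droppers are at (225,37) and (323,305). Next I'll measure the bar's centre and yaw.

```bash
python3 - <<'E'
from h import *
im=cv2.imread("pics/w2.png"); cv2.imwrite("pics/w2c.png",cv2.resize(im[80:280,230:430],(800,800),interpolation=2)[0:600])
g=cv2.GaussianBlur(cv2.cvtColor(im,6),(3,3),0).astype(float)
for r in range(140,262,12):
    print(r,g[r,308:358].astype(int).tolist())
s=telemetry.get_state()
# predicted model for cap at (x,y,yaw)
c=np.array([.5145,-.0465]);
for nm,z,pts in(("bar top",.190,[(-.01,-.042),(.01,-.042),(.01,.042),(-.01,.042)]),("disc",.16,[(.065,0),(-.065,0),(0,.065),(0,-.065)])):
    print(nm,np.round(proj("wrist",np.array([[c[0]+a,c[1]+b,z] for a,b in pts]),s),1).tolist())
E
```

```text
140 [145, 145, 145, 141, 133, 128, 130, 138, 143, 144, 139, 127, 110, 96, 87, 84, 85, 86, 87, 86, 87, 87, 87, 86, 86, 86, 86, 86, 85, 85, 86, 86, 86, 88, 93, 100, 111, 124, 136, 142, 143, 140, 131, 126, 129, 138, 143, 145, 145, 145]
152 [145, 145, 144, 139, 130, 124, 130, 139, 140, 131, 117, 112, 117, 126, 133, 138, 142, 145, 145, 145, 145, 144, 144, 144, 144, 144, 144, 143, 143, 143, 143, 143, 143, 143, 142, 139, 133, 125, 115, 107, 105, 112, 120, 127, 135, 142, 144, 145, 144, 144]
164 [144, 144, 143, 139, 130, 126, 132, 140, 138, 126, 112, 110, 118, 128, 134, 140, 143, 144, 145, 145, 145, 144, 144, 144, 144, 144, 143, 144, 144, 144, 143, 143, 143, 143, 141, 138, 131, 123, 114, 110, 114, 121, 124, 129, 137, 143, 144, 143, 143, 143]
176 [144, 143, 142, 139, 132, 129, 134, 141, 139, 126, 113, 112, 120, 129, 135, 140, 143, 144, 145, 144, 145, 145, 145, 144, 144, 144, 144, 143, 143, 143, 143, 143, 142, 142, 140, 135, 128, 118, 108, 105, 110, 118, 124, 131, 138, 142, 143, 143, 143, 143]
188 [144, 144, 143, 138, 131, 128, 134, 140, 136, 122, 110, 111, 120, 129, 135, 140, 144, 145, 145, 14
[... 1125 characters left out ...]
9, 136, 141, 141, 141, 141, 142, 142, 142, 142]
248 [142, 142, 140, 136, 133, 134, 137, 137, 129, 116, 112, 119, 128, 134, 139, 142, 143, 143, 143, 143, 143, 142, 142, 142, 142, 141, 141, 141, 141, 140, 140, 140, 137, 132, 124, 115, 107, 108, 114, 120, 128, 136, 141, 142, 142, 142, 141, 141, 142, 142]
260 [142, 142, 142, 142, 142, 142, 142, 142, 142, 140, 137, 132, 128, 124, 123, 123, 124, 124, 123, 123, 123, 123, 124, 124, 123, 122, 121, 121, 120, 121, 121, 121, 122, 122, 126, 132, 138, 141, 142, 142, 142, 142, 142, 142, 142, 142, 142, 142, 142, 142]
bar top [[344.5, 148.0], [313.1, 148.1], [314.1, 267.9], [342.6, 267.8]]
disc [[241.3, 198.7], [414.0, 198.2], [327.4, 276.2], [327.9, 109.4]]
```

View pics/w2c.png

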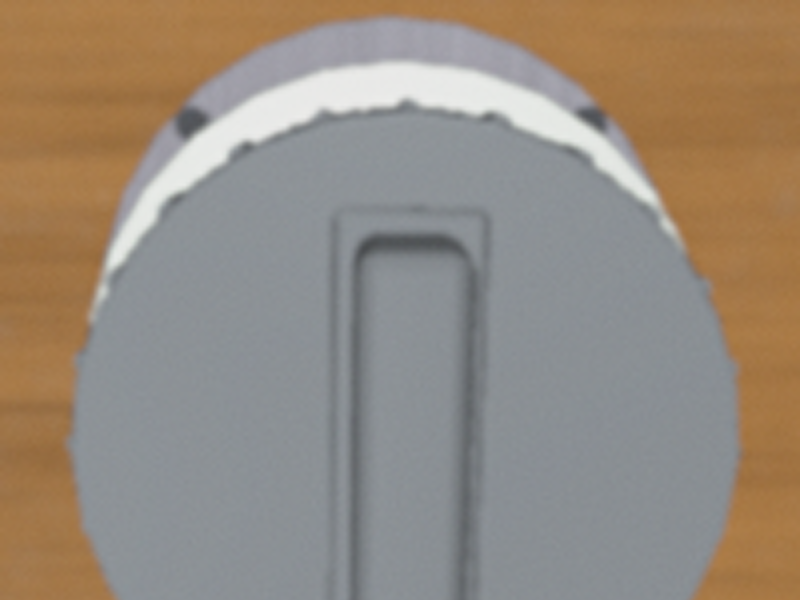

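Request:
play_rows(
  steps=[
    {"gripper":1,"tx":0.4,"ty":0.02,"tz":0.09,"ax":0.04,"ay":0,"az":0},
    {"gripper":1,"tx":0.4,"ty":0.02,"tz":0.09,"ax":0.04,"ay":0,"az":0},
    {"gripper":1,"tx":0.4,"ty":0.02,"tz":0.09,"ax":0.04,"ay":0,"az":0},
    {"gripper":1,"tx":0.4,"ty":0,"tz":0.09,"ax":0.04,"ay":0,"az":0},
    {"gripper":1,"tx":0.4,"ty":0,"tz":0,"ax":0,"ay":0,"az":0},
    {"gripper":1,"tx":0.4,"ty":0,"tz":0,"ax":0,"ay":0,"az":0},
    {"gripper":1,"tx":0.4,"ty":0,"tz":0,"ax":0,"ay":0,"az":0},
    {"gripper":1,"tx":0,"ty":0,"tz":0,"ax":0,"ay":0,"az":0},
    {"gripper":1,"tx":0,"ty":0,"tz":0,"ax":0,"ay":0,"az":0},
  ],
)

```text
t: 5.5
eef_pos: [0.5121, -0.0481, 0.3589]
ee_rot: [0.378, 1.569, -2.782]
force: [0.3, 0.4, 0.3]
width: 0.0877
```

```bash
python3 - <<'E'
from h import *
plan([.5125,-.047,.341],179)
for n in("wrist","side"):
    im=optics.grab_frame(n); cv2.imwrite(f"pics/{n}3.png",im[:,:,::-1])
    if n=="side": cv2.imwrite("pics/side3c.png",cv2.resize(im[90:270,220:420],None,fx=3.3,fy=3.3,interpolation=2)[:,:,::-1])
E
```

```text
t 5.50 tcp [ 0.5121 -0.0481  0.3589] zang 178.93 tilt [-1.4e-03 -5.0e-04 -1.0e+00] F [0.3 0.4 0.3] w 0.0877 q [ 0.29  0.13 -0.4   0.   -1.04 -0.31]
turn units [-0.012  0.014 -0.005]
shift now-axes [ 0.717 -0.045 -0.017] after-turn axes [ 0.717 -0.045 -0.017]
```

View pics/wrist3.png

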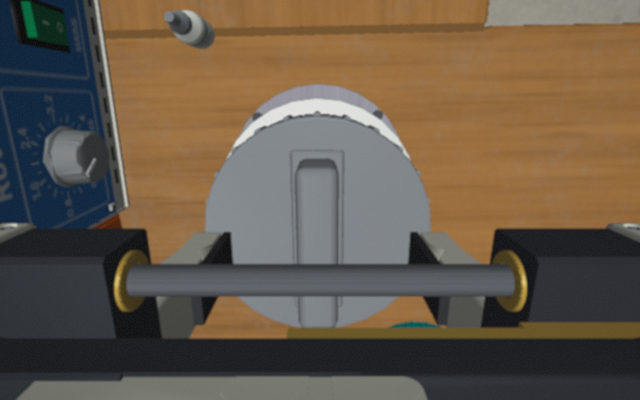

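View pics/side3c.png

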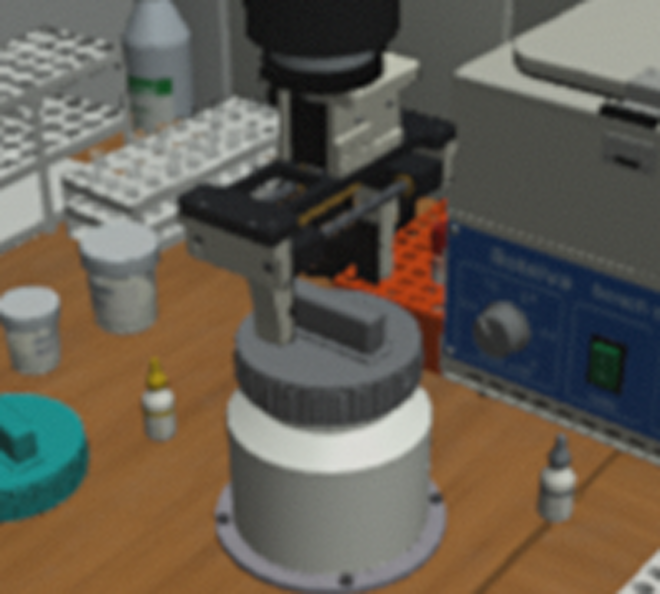

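```bash
python3 - <<'E'
from h import *
s=telemetry.get_state()
im=cv2.imread("pics/wrist3.png");g=cv2.GaussianBlur(cv2.cvtColor(im,6),(3,3),0).astype(int)
print(g[105:125,317].tolist()); print(g[148:172,317].tolist()); print(g[318:336,317].tolist()); print("row200",g[200,285:350].tolist())
print("row200 disc",g[200,200:215].tolist(),g[200,420:435].tolist())
for yc in(-.050,-.048,-.046,-.044):
    print(yc,np.round(proj("wrist",[[.512,yc-.065,.16],[.512,yc-.042,.19],[.512,yc+.042,.19],[.512,yc+.065,.16],[.512,yc-.042,.16]],s)[:,1],1))
# side cam: foot ellipse? use drum silhouette
optics.grab_frame("top")
for q in("drum","cap"):
  for d in finder.silhouettes(q,"side")[:2]: print(q,d['confidence'],d['extent'])
E
```

```text
[224, 224, 225, 225, 217, 191, 154, 129, 127, 129, 126, 128, 135, 140, 139, 138, 137, 137, 137, 137]
[133, 126, 122, 124, 130, 134, 135, 136, 135, 129, 112, 91, 79, 77, 78, 80, 80, 82, 87, 95, 105, 115, 123, 127]
[131, 132, 132, 132, 132, 132, 131, 128, 119, 107, 96, 90, 88, 89, 90, 89, 89, 89]
row200 [135, 134, 135, 135, 134, 130, 123, 119, 120, 117, 106, 99, 104, 113, 119, 124, 128, 132, 135, 136, 136, 136, 136, 136, 136, 136, 136, 135, 135, 135, 135, 135, 135, 135, 134, 134, 134, 134, 134, 134, 133, 134, 134, 134, 133, 131, 127, 123, 118, 113, 106, 97, 95, 107, 122, 127, 120, 115, 119, 128, 133, 134, 135, 135, 134]
row200 disc [116, 116, 115, 115, 118, 123, 129, 132, 134, 136, 138, 140, 140, 139, 139] [133, 133, 133, 133, 133, 132, 130, 128, 127, 126, 123, 121, 120, 120, 120]
-0.05 [108.1 163.7 328.1 329.2 153.4]
-0.048 [112.2 168.2 331.5 332.  157.2]
-0.046 [116.2 172.7 334.9 334.8 161. ]
-0.044 [120.3 177.1 338.3 337.6 164.7]
drum 0.72 [285.6, 208.0, 352.6, 267.4]
cap 0.86 [290.8, 179.7, 346.0, 219.5]
cap 0.66 [192.4, 207.7, 246.1, 247.8]
```

Request:
play_rows(
  steps=[
    {"gripper":1,"tx":0.25,"ty":0,"tz":-0.02,"ax":0,"ay":0,"az":0},
    {"gripper":1,"tx":0.25,"ty":0,"tz":0,"ax":0,"ay":0,"az":0},
    {"gripper":1,"tx":0.24,"ty":0,"tz":0,"ax":0,"ay":0,"az":0},
    {"gripper":1,"tx":0,"ty":0,"tz":0,"ax":0,"ay":0,"az":0},
    {"gripper":1,"tx":0,"ty":0,"tz":0,"ax":0,"ay":0,"az":0},
  ],
  newtons=50,
)

```text
t: 6.17
eef_pos: [0.5124, -0.0482, 0.3405]
ee_rot: [0.306, 1.569, -2.855]
force: [0.4, -0.1, -0.9]
width: 0.0876
```

Request:
play_rows(
  steps=[
    {"gripper":0,"tx":0,"ty":0,"tz":0,"ax":0,"ay":0,"az":0},
    {"gripper":0,"tx":0,"ty":0,"tz":0,"ax":0,"ay":0,"az":0},
    {"gripper":0,"tx":0,"ty":0,"tz":0,"ax":0,"ay":0,"az":0},
    {"gripper":0,"tx":0,"ty":0,"tz":0,"ax":0,"ay":0,"az":0},
    {"gripper":0,"tx":0,"ty":0,"tz":0,"ax":0,"ay":0,"az":0},
    {"gripper":0,"tx":0,"ty":0,"tz":0,"ax":0,"ay":0,"az":0},
    {"gripper":0,"tx":0,"ty":0,"tz":0,"ax":0,"ay":0,"az":0},
    {"gripper":0,"tx":0,"ty":0,"tz":0,"ax":0,"ay":0,"az":0},
    {"gripper":0,"tx":0,"ty":0,"tz":0,"ax":0,"ay":0,"az":0},
    {"gripper":0,"tx":0,"ty":0,"tz":0,"ax":0,"ay":0,"az":0},
  ],
  newtons=50,
)

```text
t: 7.0
eef_pos: [0.5125, -0.0481, 0.3412]
ee_rot: [-1.122, 1.571, 2.001]
force: [0.5, -0.2, -0.1]
width: 0.0265
```

```bash
python3 - <<'E'
from h import *
plan(None,179); print(telemetry.get_state()['moment'])
E
```

```text
t 7.00 tcp [ 0.5125 -0.0481  0.3412] zang 178.92 tilt [-0.  0. -1.] F [ 0.5 -0.2 -0.1] w 0.0265 q [ 0.29  0.15 -0.43 -0.   -0.99 -0.31]
turn units [-0.013  0.     0.   ]
[0.00644079 0.08777036 0.02086585]
```

Still closing, so I'll give it a few more rows.

Request:
play_rows(
  steps=[
    {"gripper":0,"tx":0,"ty":0,"tz":0,"ax":0,"ay":0,"az":0},
    {"gripper":0,"tx":0,"ty":0,"tz":0,"ax":0,"ay":0,"az":0},
    {"gripper":0,"tx":0,"ty":0,"tz":0,"ax":0,"ay":0,"az":0},
    {"gripper":0,"tx":0,"ty":0,"tz":0,"ax":0,"ay":0,"az":0},
    {"gripper":0,"tx":0,"ty":0,"tz":0,"ax":0,"ay":0,"az":0},
  ],
  newtons=50,
)

```text
t: 7.42
eef_pos: [0.513, -0.0481, 0.3412]
ee_rot: [-3.108, 1.57, 0.015]
force: [5.5, -1.7, -3.2]
width: 0.0199
```

Request:
play_rows(
  steps=[
    {"gripper":0,"tx":0.06,"ty":0,"tz":-0.02,"ax":0,"ay":0,"az":0},
    {"gripper":0,"tx":0.06,"ty":0,"tz":0,"ax":0,"ay":0,"az":0},
    {"gripper":0,"tx":0.06,"ty":0,"tz":0,"ax":0,"ay":0,"az":0},
    {"gripper":0,"tx":0.06,"ty":0,"tz":0,"ax":0,"ay":0,"az":0},
    {"gripper":0,"tx":0.06,"ty":0,"tz":0,"ax":0,"ay":0,"az":0},
    {"gripper":0,"tx":0.06,"ty":0,"tz":0,"ax":0,"ay":0,"az":0},
    {"gripper":0,"tx":0,"ty":0,"tz":0,"ax":0,"ay":0,"az":0},
    {"gripper":0,"tx":0,"ty":0,"tz":0,"ax":0,"ay":0,"az":0},
    {"gripper":0,"tx":0,"ty":0,"tz":0,"ax":0,"ay":0,"az":0},
  ],
  newtons=60,
)

```text
t: 8.17
eef_pos: [0.5131, -0.0481, 0.3335]
ee_rot: [3.054, 1.57, -0.106]
force: [-2.5, 1.8, 11.8]
width: 0.0198
```

```bash
python3 - <<'E'
from h import *
plan(None,179); print(telemetry.get_state()['moment'])
im=optics.grab_frame("side"); cv2.imwrite("pics/side4c.png",cv2.resize(im[90:270,220:420],None,fx=3.3,fy=3.3,interpolation=2)[:,:,::-1])
E
```

```text
t 8.17 tcp [ 0.5131 -0.0481  0.3335] zang 178.94 tilt [ 1.e-03 -1.e-04 -1.e+00] F [-2.5  1.8 11.8] w 0.0198 q [ 0.29  0.16 -0.44  0.   -0.98 -0.31]
turn units [-0.009 -0.009 -0.001]
[0.51422635 1.11407484 0.07916768]
```

View pics/side4c.png

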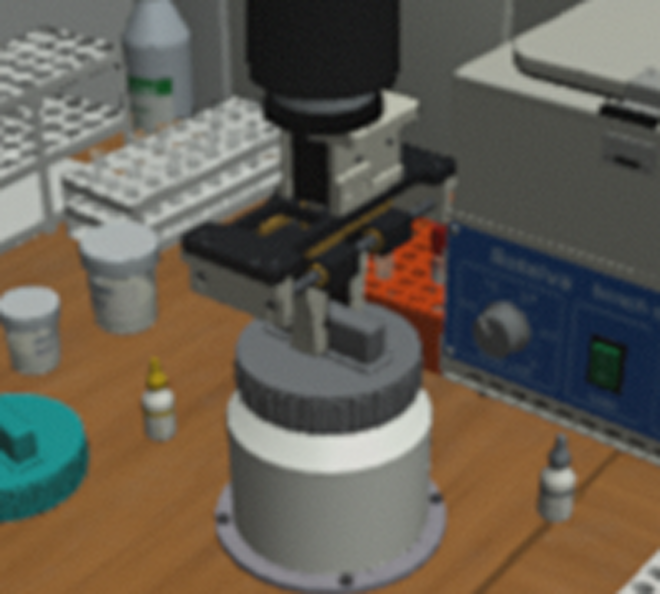

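Request:
play_rows(
  steps=[
    {"gripper":0,"tx":0.04,"ty":0,"tz":0,"ax":0,"ay":0,"az":0},
    {"gripper":0,"tx":0.03,"ty":0,"tz":0,"ax":0,"ay":0,"az":0},
    {"gripper":0,"tx":0,"ty":0,"tz":0,"ax":0,"ay":0,"az":0},
    {"gripper":0,"tx":0,"ty":0,"tz":0,"ax":0,"ay":0,"az":0},
    {"gripper":0,"tx":0,"ty":0,"tz":0,"ax":0,"ay":0,"az":0},
  ],
  newtons=60,
)

```text
t: 8.63
eef_pos: [0.513, -0.0481, 0.3319]
ee_rot: [3.052, 1.57, -0.108]
force: [-1.9, 1.2, 11.2]
width: 0.0198
```

```bash
python3 - <<'E'
from h import *
from station import telemetry
plan(None,179); print(telemetry.get_state()['moment'])
E
```

```text
t 8.63 tcp [ 0.513  -0.0481  0.3319] zang 178.95 tilt [ 1.e-03 -1.e-04 -1.e+00] F [-1.9  1.2 11.2] w 0.0198 q [ 0.29  0.16 -0.44  0.   -0.97 -0.31]
turn units [-0.009 -0.01  -0.001]
[0.48832683 1.26140216 0.12308195]
```

```bash
python3 - <<'E'
from h import *
im=optics.grab_frame("side"); cv2.imwrite("pics/side5.png",im[:,:,::-1])
a=cv2.cvtColor(cv2.imread("pics/side3.png"),6).astype(float);b=cv2.cvtColor(im,7).astype(float)
def edge(g,c):
    col=g[196:235,c-1:c+2].mean(1); d=np.diff(col); i=d.argmax(); 
    w=d[i-2:i+3].clip(0); return 196+i+ (w*np.arange(-2,3)).sum()/w.sum()
for c in(305,310,315,320,325,330,335): print(c,round(edge(a,c),2),round(edge(b,c),2))
p=proj("side",[[.48,-.1,.128],[.48,-.1,.118]]);print(p)
print([np.round(telemetry.get_state()['force'],1) for _ in range(3)])
E
```

```text
305 217.27 219.63
310 218.88 220.86
315 219.68 221.44
320 220.39 221.56
325 219.39 221.3
330 217.9 220.24
335 215.87 218.64
[[328.91197097 217.35155745]
 [328.90419654 221.09600402]]
[array([-2.6,  1.7, 11.6]), array([-2.6,  1.7, 11.6]), array([-2.6,  1.7, 11.6])]
```

The side image and the wrist force both put the cap at only about 6 mm down. The fingers slid about 3 mm on the bar and their tips now rest on the cap's top, so I'll press a further 3 mm.

Request:
play_rows(
  steps=[
    {"gripper":0,"tx":0.04,"ty":0,"tz":0,"ax":0,"ay":0,"az":0},
    {"gripper":0,"tx":0.04,"ty":0,"tz":0,"ax":0,"ay":0,"az":0},
    {"gripper":0,"tx":0.04,"ty":0,"tz":0,"ax":0,"ay":0,"az":0},
    {"gripper":0,"tx":0.02,"ty":0,"tz":0,"ax":0,"ay":0,"az":0},
    {"gripper":0,"tx":0,"ty":0,"tz":0,"ax":0,"ay":0,"az":0},
    {"gripper":0,"tx":0,"ty":0,"tz":0,"ax":0,"ay":0,"az":0},
  ],
  newtons=60,
)

```text
t: 9.18
eef_pos: [0.5129, -0.0481, 0.3301]
ee_rot: [3.001, 1.569, -0.159]
force: [-8.8, 3.7, 27.7]
width: 0.0195
```

```bash
python3 - <<'E'
from h import *
plan(None,179)
im=optics.grab_frame("side"); cv2.imwrite("pics/side6.png",im[:,:,::-1])
a=cv2.cvtColor(cv2.imread("pics/side3.png"),6).astype(float);b=cv2.cvtColor(im,7).astype(float)
def edge(g,c):
    col=g[196:235,c-1:c+2].mean(1); d=np.diff(col); i=d.argmax(); 
    w=d[i-2:i+3].clip(0); return 196+i+ (w*np.arange(-2,3)).sum()/w.sum()
for c in(305,310,315,320,325,330,335): print(c,round(edge(a,c),2),round(edge(b,c),2))
print(np.round(telemetry.get_state()['force'],1),telemetry.get_state()['moment'])
E
```

```text
t 9.18 tcp [ 0.5129 -0.0481  0.3301] zang 178.98 tilt [ 1.9e-03 -3.0e-04 -1.0e+00] F [-8.8  3.7 27.7] w 0.0195 q [ 0.29  0.16 -0.44  0.   -0.97 -0.31]
turn units [-0.003 -0.018 -0.003]
305 217.27 220.17
310 218.88 221.5
315 219.68 222.0
320 220.39 222.33
325 219.39 221.8
330 217.9 220.91
335 215.87 219.21
[-8.9  3.7 27.6] [1.37744773 3.87502919 0.04153107]
```

```bash
python3 - <<'E'
from h import *
a=cv2.imread("pics/side3.png")[:,:,::-1].copy()
for f in("side5","side6"):
    b=cv2.imread(f"pics/{f}.png")[:,:,::-1].copy()
    for (x0,y0,x1,y1) in((326,182,346,204),(328,180,340,200),(296,208,342,218),(291,195,300,212),(340,195,349,212)):
        t=a[y0:y1,x0:x1]; r=cv2.matchTemplate(b[y0-4:y1+10,x0-4:x1+4],t,cv2.TM_CCOEFF_NORMED)
        _,m,_,(i,j)=cv2.minMaxLoc(r); 
        p=r[j-1:j+2,i] if 0<j<r.shape[0]-1 else None
        sub=0 if p is None else 0.5*(p[0]-p[2])/(p[0]-2*p[1]+p[2])
        print(f,(x0,y0),"dx",i-4,"dy",round(j-4+float(sub),2),"c",round(m,3))
print(proj("side",[[.512,-.085,.18],[.512,-.085,.17]]))
A=cv2.resize(a[165:230,280:355],None,fx=5,fy=5,interpolation=2);B=cv2.resize(b[165:230,280:355],None,fx=5,fy=5,interpolation=2)
cv2.imwrite("pics/cmp.png",np.hstack([A,B])[:,:,::-1])
E
```

```text
side5 (326, 182) dx 0 dy 3.69 c 0.963
side5 (328, 180) dx 0 dy 3.72 c 0.96
side5 (296, 208) dx 0 dy 3.06 c 0.983
side5 (291, 195) dx 1 dy 4.24 c 0.959
side5 (340, 195) dx 1 dy 1.73 c 0.946
side6 (326, 182) dx 0 dy 4.29 c 0.966
side6 (328, 180) dx 0 dy 4.32 c 0.963
side6 (296, 208) dx 0 dy 3.69 c 0.972
side6 (291, 195) dx 1 dy 4.79 c 0.966
side6 (340, 195) dx 1 dy 2.13 c 0.937
[[332.04448599 188.48354703]
 [332.0187005  192.39182039]]
```

View pics/cmp.png

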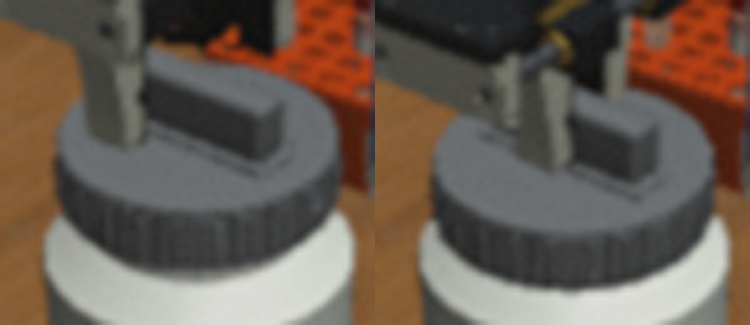

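My inference was wrong. The bar itself shifted 3.7 px (9.5 mm) before and 4.3 px (11 mm) now, so the grip doesn't slip and the cap is at its 11 mm stop. I'll back off to about 9 mm, then turn.

Request:
play_rows(
  steps=[
    {"gripper":0,"tx":-0.07,"ty":0,"tz":0,"ax":0,"ay":0,"az":0},
    {"gripper":0,"tx":-0.07,"ty":0,"tz":0,"ax":0,"ay":0,"az":0},
    {"gripper":0,"tx":0,"ty":0,"tz":0,"ax":0,"ay":0,"az":0},
    {"gripper":0,"tx":0,"ty":0,"tz":0,"ax":0,"ay":0,"az":0},
  ],
  newtons=60,
)

```text
t: 9.57
eef_pos: [0.513, -0.0481, 0.3321]
ee_rot: [3.131, 1.57, -0.029]
force: [-2.8, 2.4, 11.6]
width: 0.0194
```

Request:
play_rows(
  steps=[
    {"gripper":0,"tx":0,"ty":0,"tz":0,"ax":-0.4,"ay":0,"az":0},
    {"gripper":0,"tx":0,"ty":0,"tz":0,"ax":-0.4,"ay":0,"az":0},
    {"gripper":0,"tx":0,"ty":0,"tz":0,"ax":-0.4,"ay":0,"az":0},
    {"gripper":0,"tx":0,"ty":0,"tz":0,"ax":-0.4,"ay":0,"az":0},
    {"gripper":0,"tx":0,"ty":0,"tz":0,"ax":-0.4,"ay":0,"az":0},
  ],
  newtons=60,
)

```text
t: 9.98
eef_pos: [0.5135, -0.0482, 0.3322]
ee_rot: [2.901, 1.568, -0.048]
force: [-0.8, 0.2, 11.1]
width: 0.0196
```

```bash
python3 - <<'E'
from h import *
plan(None,239); print(telemetry.get_state()['moment'])
E
```

```text
t 9.98 tcp [ 0.5135 -0.0482  0.3322] zang -168.96 tilt [ 2.6e-03 -1.0e-04 -1.0e+00] F [-0.8  0.2 11.1] w 0.0196 q [ 0.29  0.16 -0.44  0.   -0.97 -0.1 ]
turn units [-7.994 -0.02  -0.016]
[ 0.01984628  0.47233394 -0.35174622]
```

Request:
play_rows(
  steps=[
    {"gripper":0,"tx":0,"ty":0,"tz":0,"ax":-0.5,"ay":0,"az":0},
    {"gripper":0,"tx":0,"ty":0,"tz":0,"ax":-0.5,"ay":0,"az":0},
    {"gripper":0,"tx":0,"ty":0,"tz":0,"ax":-0.5,"ay":0,"az":0},
    {"gripper":0,"tx":0,"ty":0,"tz":0,"ax":-0.5,"ay":0,"az":0},
    {"gripper":0,"tx":0,"ty":0,"tz":0,"ax":-0.5,"ay":0,"az":0},
    {"gripper":0,"tx":0,"ty":0,"tz":0,"ax":-0.5,"ay":0,"az":0},
    {"gripper":0,"tx":0,"ty":0,"tz":0,"ax":-0.5,"ay":0,"az":0},
    {"gripper":0,"tx":0,"ty":0,"tz":0,"ax":-0.5,"ay":0,"az":0},
    {"gripper":0,"tx":0,"ty":0,"tz":0,"ax":-0.5,"ay":0,"az":0},
    {"gripper":0,"tx":0,"ty":0,"tz":0,"ax":-0.5,"ay":0,"az":0},
    {"gripper":0,"tx":0,"ty":0,"tz":0,"ax":0,"ay":0,"az":0},
  ],
  newtons=60,
)

```text
t: 10.9
eef_pos: [0.5133, -0.048, 0.3321]
ee_rot: [2.582, 1.569, 0.157]
force: [-1.5, 1.6, 12.0]
width: 0.0196
```

Request:
play_rows(
  steps=[
    {"gripper":0,"tx":0,"ty":0,"tz":0,"ax":-0.5,"ay":0,"az":0},
    {"gripper":0,"tx":0,"ty":0,"tz":0,"ax":-0.5,"ay":0,"az":0},
    {"gripper":0,"tx":0,"ty":0,"tz":0,"ax":-0.5,"ay":0,"az":0},
    {"gripper":0,"tx":0,"ty":0,"tz":0,"ax":-0.5,"ay":0,"az":0},
    {"gripper":0,"tx":0,"ty":0,"tz":0,"ax":-0.5,"ay":0,"az":0},
    {"gripper":0,"tx":0,"ty":0,"tz":0,"ax":-0.5,"ay":0,"az":0},
    {"gripper":0,"tx":0,"ty":0,"tz":0,"ax":0,"ay":0,"az":0},
    {"gripper":0,"tx":0,"ty":0,"tz":0,"ax":0,"ay":0,"az":0},
    {"gripper":0,"tx":0,"ty":0,"tz":0,"ax":0,"ay":0,"az":0},
  ],
  newtons=60,
)

```text
t: 11.65
eef_pos: [0.5134, -0.0482, 0.3322]
ee_rot: [1.966, 1.569, -0.147]
force: [-1.2, -0.2, 11.7]
width: 0.0197
```

```bash
python3 - <<'E'
from h import *
plan(None,239); print(telemetry.get_state()['moment'])
im=optics.grab_frame("side"); cv2.imwrite("pics/side7c.png",cv2.resize(im[90:270,220:420],None,fx=3.3,fy=3.3,interpolation=2)[:,:,::-1])
E
```

```text
t 11.65 tcp [ 0.5134 -0.0482  0.3322] zang -121.06 tilt [ 2.1e-03 -3.0e-04 -1.0e+00] F [-1.2 -0.2 11.7] w 0.0197 q [ 0.29  0.16 -0.44  0.   -0.97  0.74]
turn units [-0.009 -0.008 -0.019]
[-0.07724327  0.76165952 -0.0194514 ]
```

View pics/side7c.png

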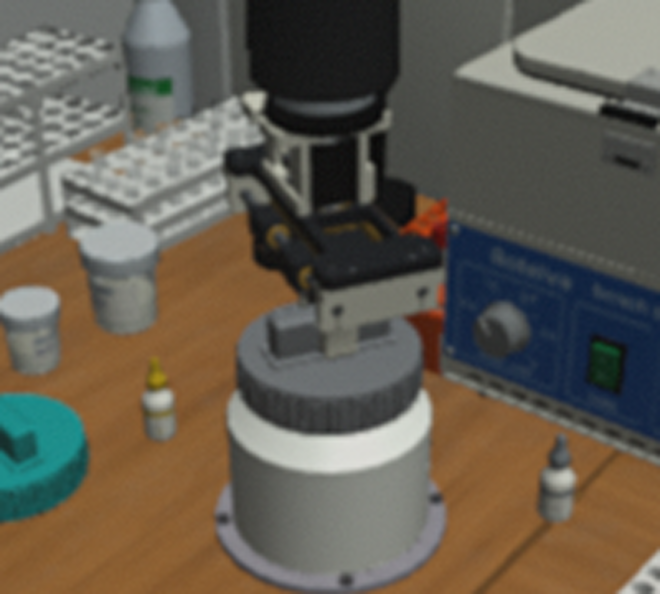

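The bar has turned about 60° with the cap. Now I'll lift straight up.

Request:
play_rows(
  steps=[
    {"gripper":0,"tx":-0.15,"ty":0,"tz":0,"ax":0,"ay":0,"az":0},
    {"gripper":0,"tx":-0.15,"ty":0,"tz":0,"ax":0,"ay":0,"az":0},
    {"gripper":0,"tx":-0.15,"ty":0,"tz":0,"ax":0,"ay":0,"az":0},
    {"gripper":0,"tx":-0.15,"ty":0,"tz":0,"ax":0,"ay":0,"az":0},
    {"gripper":0,"tx":-0.15,"ty":0,"tz":0,"ax":0,"ay":0,"az":0},
    {"gripper":0,"tx":0,"ty":0,"tz":0,"ax":0,"ay":0,"az":0},
    {"gripper":0,"tx":0,"ty":0,"tz":0,"ax":0,"ay":0,"az":0},
  ],
  newtons=60,
)

```text
t: 12.28
eef_pos: [0.5125, -0.0482, 0.3487]
ee_rot: [-1.197, 1.569, 2.972]
force: [0.2, -0.4, -2.2]
width: 0.0196
```

Request:
play_rows(
  steps=[
    {"gripper":0,"tx":-0.3,"ty":0,"tz":0,"ax":0,"ay":0,"az":0},
    {"gripper":0,"tx":-0.3,"ty":0,"tz":0,"ax":0,"ay":0,"az":0},
    {"gripper":0,"tx":-0.4,"ty":0,"tz":0,"ax":0,"ay":0,"az":0},
    {"gripper":0,"tx":-0.4,"ty":0,"tz":0,"ax":0,"ay":0,"az":0},
    {"gripper":0,"tx":-0.4,"ty":0,"tz":0,"ax":0,"ay":0,"az":0},
    {"gripper":0,"tx":-0.4,"ty":0,"tz":0,"ax":0,"ay":0,"az":0},
    {"gripper":0,"tx":-0.4,"ty":0,"tz":0,"ax":0,"ay":0,"az":0},
    {"gripper":0,"tx":-0.4,"ty":0,"tz":0,"ax":0,"ay":0,"az":0},
    {"gripper":0,"tx":0,"ty":0,"tz":0,"ax":0,"ay":0,"az":0},
    {"gripper":0,"tx":0,"ty":0,"tz":0,"ax":0,"ay":0,"az":0},
  ],
  newtons=60,
)

```text
t: 13.12
eef_pos: [0.5131, -0.0481, 0.4248]
ee_rot: [2.506, 1.569, 0.392]
force: [-0.2, 0.1, -1.9]
width: 0.0196
```

```bash
python3 - <<'E'
from h import *
plan([.4875,-.351,.4],239); print(telemetry.get_state()['moment'])
im=optics.grab_frame("side"); cv2.imwrite("pics/side8.png",im[:,:,::-1])
r=finder.silhouettes("tray","side"); 
for d in r[:1]:
    m=d['pixels'].astype(np.uint8); cs,_=cv2.findContours(m,0,2); c=max(cs,key=cv2.contourArea); print(cv2.boxPoints(cv2.minAreaRect(c)))
    print(cv2.approxPolyDP(cv2.convexHull(c),4,True)[:,0].tolist())
E
```

```text
t 13.12 tcp [ 0.5131 -0.0481  0.4248] zang -121.09 tilt [ 1.2e-03  5.0e-04 -1.0e+00] F [-0.2  0.1 -1.9] w 0.0196 q [ 0.29  0.08 -0.3  -0.   -1.19  0.74]
turn units [-0.014 -0.01  -0.007]
shift now-axes [ 0.983  5.379 10.904] after-turn axes [ 0.991  5.364 10.911]
[-0.00558856  0.20082135  0.02211899]
[[366.50552 312.4732 ]
 [408.4648  240.12958]
 [495.02573 290.3349 ]
 [453.06644 362.67853]]
[[420, 256], [493, 290], [448, 358], [371, 311], [376, 298]]
```

View pics/side8.png

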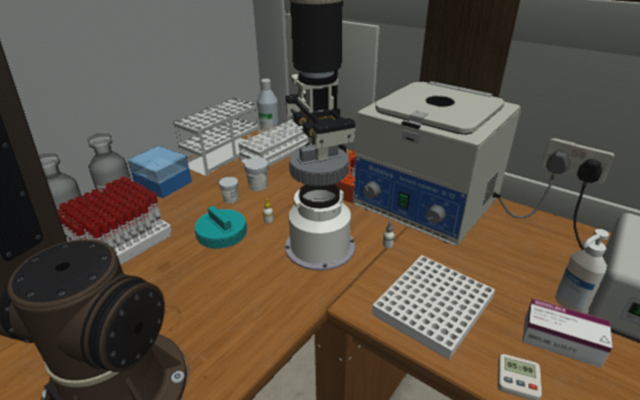

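The cap is off and the drum mouth shows open at (322,195). The tray is empty with its centre near (436,302). I'll fix the tray centre from its corners.

```bash
python3 - <<'E'
from h import *
P=[toplane("top",r,c,.032) for c,r in((412.3,171.9),(471.5,173),(471.2,240.8),(411.9,239.6))]
print(np.round(P,3).tolist(),np.mean(P,0), [round(np.linalg.norm(P[i]-P[i-1]),3) for i in range(4)])
Q=[toplane("side",r,c,.032) for c,r in((420,256),(494,291),(376,300),(451,347))]
print(np.round(Q,3).tolist(),np.mean(Q,0))
im=cv2.imread("pics/side8.png");cv2.imwrite("pics/tr.png",cv2.resize(im[245:365,360:505],None,fx=5,fy=5,interpolation=2))
E
```

```text
[[0.597, -0.271, 0.032], [0.589, -0.442, 0.032], [0.393, -0.43, 0.032], [0.4, -0.262, 0.032]] [ 0.49485631 -0.35120123  0.032     ] [np.float64(0.197), np.float64(0.171), np.float64(0.196), np.float64(0.169)]
[[0.589, -0.273, 0.032], [0.579, -0.442, 0.032], [0.415, -0.263, 0.032], [0.397, -0.427, 0.032]] [ 0.4952541  -0.35158766  0.032     ]
```

View pics/tr.png

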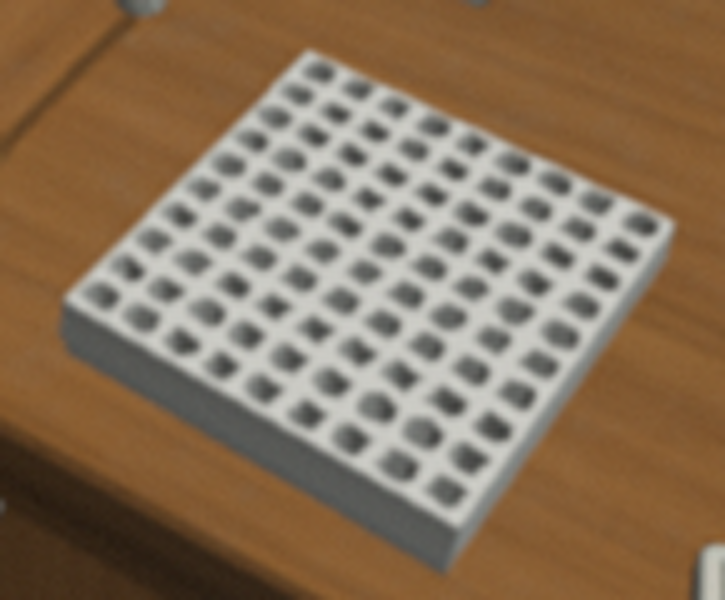

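```bash
python3 - <<'E'
from h import *
plan([.490,-.351,.4248],239)
E
```

```text
t 13.22 tcp [ 0.5128 -0.0482  0.4236] zang -121.09 tilt [-9.e-04  1.e-04 -1.e+00] F [-0.9  0.1 -1.8] w 0.0197 q [ 0.29  0.08 -0.31 -0.   -1.19  0.74]
turn units [-0.015  0.003  0.007]
shift now-axes [-0.047  5.475 10.844] after-turn axes [-0.047  5.457 10.853]
```

Request:
play_rows(
  steps=[
    {"gripper":0,"tx":0,"ty":0.2,"tz":0.4,"ax":0,"ay":0,"az":0},
    {"gripper":0,"tx":0,"ty":0.39,"tz":0.77,"ax":0,"ay":0,"az":0},
    {"gripper":0,"tx":0,"ty":0.39,"tz":0.77,"ax":0,"ay":0,"az":0},
    {"gripper":0,"tx":0,"ty":0.39,"tz":0.77,"ax":0,"ay":0,"az":0},
    {"gripper":0,"tx":0,"ty":0.39,"tz":0.77,"ax":0,"ay":0,"az":0},
    {"gripper":0,"tx":0,"ty":0.39,"tz":0.77,"ax":0,"ay":0,"az":0},
    {"gripper":0,"tx":0,"ty":0.39,"tz":0.77,"ax":0,"ay":0,"az":0},
    {"gripper":0,"tx":0,"ty":0.39,"tz":0.77,"ax":0,"ay":0,"az":0},
    {"gripper":0,"tx":0,"ty":0.39,"tz":0.77,"ax":0,"ay":0,"az":0},
    {"gripper":0,"tx":0,"ty":0.39,"tz":0.77,"ax":0,"ay":0,"az":0},
    {"gripper":0,"tx":0,"ty":0.39,"tz":0.77,"ax":0,"ay":0,"az":0},
    {"gripper":0,"tx":0,"ty":0.39,"tz":0.77,"ax":0,"ay":0,"az":0},
    {"gripper":0,"tx":0,"ty":0.39,"tz":0.77,"ax":0,"ay":0,"az":0},
    {"gripper":0,"tx":0,"ty":0.39,"tz":0.77,"ax":0,"ay":0,"az":0},
    {"gripper":0,"tx":0,"ty":0.2,"tz":0.44,"ax":0,"ay":0,"az":0},
    {"gripper":0,"tx":0,"ty":0,"tz":0,"ax":0,"ay":0,"az":0},
    {"gripper":0,"tx":0,"ty":0,"tz":0,"ax":0,"ay":0,"az":0},
  ],
  newtons=60,
)

```text
t: 14.63
eef_pos: [0.4897, -0.3516, 0.4232]
ee_rot: [-1.494, 1.569, 2.674]
force: [-0.8, 1.3, -2.6]
width: 0.02
```

Request:
play_rows(
  steps=[
    {"gripper":0,"tx":0.8,"ty":0,"tz":0,"ax":0,"ay":0,"az":0},
    {"gripper":0,"tx":0.8,"ty":0,"tz":0,"ax":0,"ay":0,"az":0},
    {"gripper":0,"tx":0.8,"ty":0,"tz":0,"ax":0,"ay":0,"az":0},
    {"gripper":0,"tx":0.8,"ty":0,"tz":0,"ax":0,"ay":0,"az":0},
    {"gripper":0,"tx":0.8,"ty":0,"tz":0,"ax":0,"ay":0,"az":0},
    {"gripper":0,"tx":0.8,"ty":0,"tz":0,"ax":0,"ay":0,"az":0},
    {"gripper":0,"tx":0.8,"ty":0,"tz":0,"ax":0,"ay":0,"az":0},
    {"gripper":0,"tx":0.5,"ty":0,"tz":0,"ax":0,"ay":0,"az":0},
    {"gripper":0,"tx":0,"ty":0,"tz":0,"ax":0,"ay":0,"az":0},
    {"gripper":0,"tx":0,"ty":0,"tz":0,"ax":0,"ay":0,"az":0},
  ],
  newtons=60,
)

```text
t: 15.47
eef_pos: [0.4902, -0.3504, 0.2714]
ee_rot: [-1.252, 1.569, 2.919]
force: [-0.0, -0.5, -1.4]
width: 0.0196
```

```bash
python3 - <<'E'
from h import *
plan([.490,-.351,.2452],239); print(telemetry.get_state()['moment'])
im=optics.grab_frame("side"); cv2.imwrite("pics/side9.png",cv2.resize(im[130:370,340:520],None,fx=2.5,fy=2.5,interpolation=2)[:,:,::-1])
im=optics.grab_frame("top"); cv2.imwrite("pics/top9.png",cv2.resize(im[130:290,350:520],None,fx=3.5,fy=3.5,interpolation=2)[:,:,::-1])
E
```

```text
t 15.47 tcp [ 0.4902 -0.3504  0.2714] zang -121.02 tilt [-1.5e-03  3.0e-04 -1.0e+00] F [-0.  -0.5 -1.4] w 0.0196 q [-0.3   0.36 -0.32  0.   -0.89  1.33]
turn units [-0.004  0.005  0.014]
shift now-axes [1.047 0.009 0.025] after-turn axes [1.047 0.007 0.026]
[-0.04298739  0.12156491 -0.00482854]
```

View pics/side9.png

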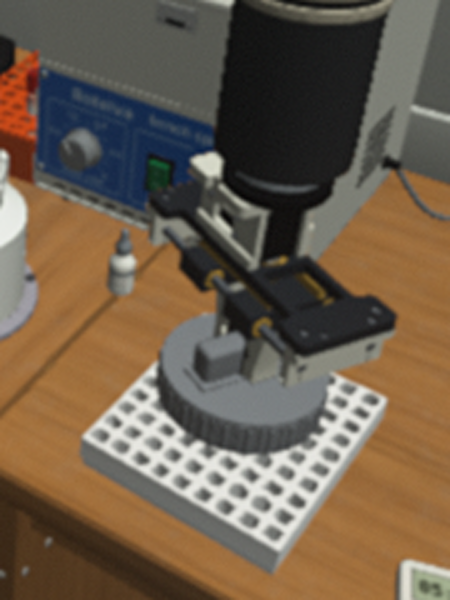

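View pics/top9.png

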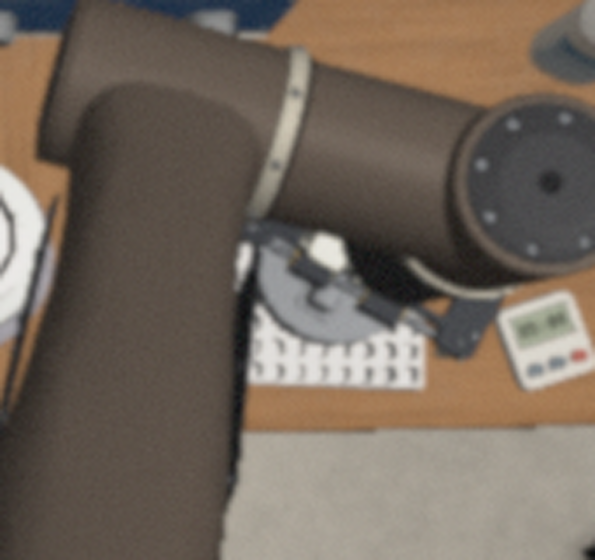

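The cap hangs level about 26 mm above the tray and sits well inside its outline. I'll lower it to contact.

Request:
play_rows(
  steps=[
    {"gripper":0,"tx":0.3,"ty":0,"tz":0,"ax":0,"ay":0,"az":0},
    {"gripper":0,"tx":0.3,"ty":0,"tz":0,"ax":0,"ay":0,"az":0},
    {"gripper":0,"tx":0.2,"ty":0,"tz":0,"ax":0,"ay":0,"az":0},
    {"gripper":0,"tx":0.1,"ty":0,"tz":0,"ax":0,"ay":0,"az":0},
    {"gripper":0,"tx":0.08,"ty":0,"tz":0,"ax":0,"ay":0,"az":0},
    {"gripper":0,"tx":0.06,"ty":0,"tz":0,"ax":0,"ay":0,"az":0},
    {"gripper":0,"tx":0,"ty":0,"tz":0,"ax":0,"ay":0,"az":0},
    {"gripper":0,"tx":0,"ty":0,"tz":0,"ax":0,"ay":0,"az":0},
  ],
  newtons=60,
)

```text
t: 16.23
eef_pos: [0.4902, -0.3511, 0.2457]
ee_rot: [0.807, 1.571, -1.307]
force: [0.1, -0.5, -1.6]
width: 0.0194
```

Request:
play_rows(
  steps=[
    {"gripper":0,"tx":0.04,"ty":0,"tz":0,"ax":0,"ay":0,"az":0},
    {"gripper":0,"tx":0.03,"ty":0,"tz":0,"ax":0,"ay":0,"az":0},
    {"gripper":0,"tx":0,"ty":0,"tz":0,"ax":0,"ay":0,"az":0},
    {"gripper":0,"tx":0,"ty":0,"tz":0,"ax":0,"ay":0,"az":0},
  ],
  newtons=60,
)

```text
t: 16.57
eef_pos: [0.4903, -0.3511, 0.2447]
ee_rot: [1.521, 1.57, -0.592]
force: [-1.5, 2.4, 5.9]
width: 0.0198
```

Request:
play_rows(
  steps=[
    {"gripper":0.6,"tx":0,"ty":0,"tz":0,"ax":0,"ay":0,"az":0},
    {"gripper":0.6,"tx":0,"ty":0,"tz":0,"ax":0,"ay":0,"az":0},
    {"gripper":0.6,"tx":0,"ty":0,"tz":0,"ax":0,"ay":0,"az":0},
    {"gripper":0.6,"tx":0,"ty":0,"tz":0,"ax":0,"ay":0,"az":0},
    {"gripper":0.6,"tx":0,"ty":0,"tz":0,"ax":0,"ay":0,"az":0},
    {"gripper":0.6,"tx":0,"ty":0,"tz":0,"ax":0,"ay":0,"az":0},
  ],
  newtons=20,
)

```text
t: 17.07
eef_pos: [0.4901, -0.3511, 0.2437]
ee_rot: [-1.268, 1.571, 2.902]
force: [0.2, 0.2, 0.3]
width: 0.0508
```

Request:
play_rows(
  steps=[
    {"gripper":1,"tx":-0.3,"ty":0,"tz":0,"ax":0,"ay":0,"az":0},
    {"gripper":1,"tx":-0.5,"ty":0,"tz":0,"ax":0,"ay":0,"az":0},
    {"gripper":1,"tx":-0.8,"ty":0,"tz":0,"ax":0,"ay":0,"az":0},
    {"gripper":1,"tx":-0.9,"ty":0,"tz":0,"ax":0,"ay":0,"az":0},
    {"gripper":1,"tx":-0.9,"ty":0,"tz":0,"ax":0,"ay":0,"az":0},
    {"gripper":1,"tx":-0.9,"ty":0,"tz":0,"ax":0,"ay":0,"az":0},
    {"gripper":1,"tx":-0.9,"ty":0,"tz":0,"ax":0,"ay":0,"az":0},
    {"gripper":1,"tx":-0.9,"ty":0,"tz":0,"ax":0,"ay":0,"az":0},
    {"gripper":1,"tx":-0.5,"ty":0,"tz":0,"ax":0,"ay":0,"az":0},
    {"gripper":1,"tx":0,"ty":0,"tz":0,"ax":0,"ay":0,"az":0},
  ],
)

```text
t: 17.9
eef_pos: [0.4905, -0.3514, 0.4133]
ee_rot: [1.643, 1.565, -0.47]
force: [-0.2, -0.2, 0.5]
width: 0.0876
```

```bash
python3 - <<'E'
from h import *
plan([.525,.277,.42],180)
im=optics.grab_frame("side"); cv2.imwrite("pics/side10.png",im[:,:,::-1])
E
```

```text
t 17.90 tcp [ 0.4905 -0.3514  0.4133] zang -121.06 tilt [ 0.0055 -0.0028 -1.    ] F [-0.2 -0.2  0.5] w 0.0876 q [-0.3   0.23 -0.14  0.   -1.19  1.33]
turn units [ 9.823 -0.034 -0.052]
shift now-axes [ -0.331 -11.785 -22.245] after-turn axes [ -0.268 -25.136  -1.38 ]
```

View pics/side10.png

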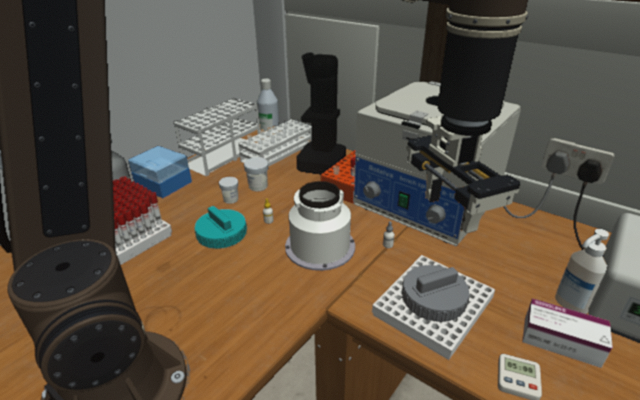

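The cap rests flat, bar up, inside the tray. Now the cup. The candidates in the side view are the small one at (229,190) and the large one at (256,173). The top view gave lids of about 50 mm for the small one and 72 mm for the large one, so the small one fits 52 mm. I'll move above it and check.

Request:
play_rows(
  steps=[
    {"gripper":1,"tx":0,"ty":0,"tz":0,"ax":-0.74,"ay":0,"az":0},
    {"gripper":1,"tx":0,"ty":0,"tz":0,"ax":-0.74,"ay":0,"az":0},
    {"gripper":1,"tx":0,"ty":0,"tz":0,"ax":-0.74,"ay":0,"az":0},
    {"gripper":1,"tx":0,"ty":0,"tz":0,"ax":-0.74,"ay":0,"az":0},
    {"gripper":1,"tx":0,"ty":0,"tz":0,"ax":-0.74,"ay":0,"az":0},
    {"gripper":1,"tx":0,"ty":0,"tz":0,"ax":-0.74,"ay":0,"az":0},
    {"gripper":1,"tx":0,"ty":0,"tz":0,"ax":-0.74,"ay":0,"az":0},
    {"gripper":1,"tx":0,"ty":0,"tz":0,"ax":0,"ay":0,"az":0},
  ],
)

```text
t: 18.62
eef_pos: [0.4899, -0.3509, 0.4079]
ee_rot: [-2.061, 1.569, 2.655]
force: [-0.5, -0.5, -1.0]
width: 0.0876
```

Request:
play_rows(
  steps=[
    {"gripper":1,"tx":0,"ty":0.05,"tz":-0.95,"ax":0,"ay":0,"az":0},
    {"gripper":1,"tx":0,"ty":0.05,"tz":-0.95,"ax":0,"ay":0,"az":0},
    {"gripper":1,"tx":0,"ty":0.05,"tz":-0.95,"ax":0,"ay":0,"az":0},
    {"gripper":1,"tx":0,"ty":0.05,"tz":-0.95,"ax":0,"ay":0,"az":0},
    {"gripper":1,"tx":0,"ty":0.05,"tz":-0.95,"ax":0,"ay":0,"az":0},
    {"gripper":1,"tx":0,"ty":0.05,"tz":-0.95,"ax":0,"ay":0,"az":0},
    {"gripper":1,"tx":0,"ty":0.05,"tz":-0.95,"ax":0,"ay":0,"az":0},
    {"gripper":1,"tx":0,"ty":0.05,"tz":-0.95,"ax":0,"ay":0,"az":0},
    {"gripper":1,"tx":0,"ty":0.05,"tz":-0.95,"ax":0,"ay":0,"az":0},
    {"gripper":1,"tx":0,"ty":0.05,"tz":-0.95,"ax":0,"ay":0,"az":0},
    {"gripper":1,"tx":0,"ty":0.05,"tz":-0.95,"ax":0,"ay":0,"az":0},
    {"gripper":1,"tx":0,"ty":0.05,"tz":-0.95,"ax":0,"ay":0,"az":0},
    {"gripper":1,"tx":0,"ty":0.05,"tz":-0.95,"ax":0,"ay":0,"az":0},
    {"gripper":1,"tx":0,"ty":0.05,"tz":-0.95,"ax":0,"ay":0,"az":0},
    {"gripper":1,"tx":0,"ty":0.05,"tz":-0.95,"ax":0,"ay":0,"az":0},
    {"gripper":1,"tx":0,"ty":0.05,"tz":-0.95,"ax":0,"ay":0,"az":0},
    {"gripper":1,"tx":0,"ty":0.05,"tz":-0.95,"ax":0,"ay":0,"az":0},
    {"gripper":1,"tx":0,"ty":0.05,"tz":-0.95,"ax":0,"ay":0,"az":0},
    {"gripper":1,"tx":0,"ty":0.05,"tz":-0.95,"ax":0,"ay":0,"az":0},
    {"gripper":1,"tx":0,"ty":0.05,"tz":-0.95,"ax":0,"ay":0,"az":0},
  ],
)

```text
t: 20.28
eef_pos: [0.5148, 0.125, 0.4084]
ee_rot: [-1.197, 1.57, -2.771]
force: [-0.2, 0.4, 0.2]
width: 0.0879
```

Request:
play_rows(
  steps=[
    {"gripper":1,"tx":0,"ty":0.05,"tz":-0.95,"ax":0,"ay":0,"az":0},
    {"gripper":1,"tx":0,"ty":0.05,"tz":-0.95,"ax":0,"ay":0,"az":0},
    {"gripper":1,"tx":0,"ty":0.05,"tz":-0.95,"ax":0,"ay":0,"az":0},
    {"gripper":1,"tx":0,"ty":0.05,"tz":-0.95,"ax":0,"ay":0,"az":0},
    {"gripper":1,"tx":0,"ty":0.05,"tz":-0.95,"ax":0,"ay":0,"az":0},
    {"gripper":1,"tx":0,"ty":0.05,"tz":-0.95,"ax":0,"ay":0,"az":0},
    {"gripper":1,"tx":0,"ty":0,"tz":-0.4,"ax":0,"ay":0,"az":0},
    {"gripper":1,"tx":0,"ty":0,"tz":0,"ax":0,"ay":0,"az":0},
    {"gripper":1,"tx":0,"ty":0,"tz":0,"ax":0,"ay":0,"az":0},
  ],
)

```text
t: 21.03
eef_pos: [0.5224, 0.2766, 0.4082]
ee_rot: [-0.857, 1.569, -2.429]
force: [-0.1, 0.4, 0.6]
width: 0.0874
```

```bash
python3 - <<'E'
from h import *
plan([.525,.277,.42],-90)
s=telemetry.get_state()
im=optics.grab_frame("wrist"); cv2.imwrite("pics/w11.png",im[:,:,::-1])
for d in finder.silhouettes("cup","wrist")[:3]: print(d['confidence'],np.round(d['extent'],1),d['pixels'].sum())
for d in finder.pinpoint("cup","wrist")[:3]: print(d,toplane("wrist",*d['location'],0,s))
E
```

```text
t 21.03 tcp [0.5224 0.2766 0.4082] zang -90.04 tilt [-0.0012 -0.001  -1.    ] F [-0.1  0.4  0.6] w 0.0874 q [ 0.82  0.22 -0.17 -0.   -1.18  0.75]
turn units [-0.007  0.01   0.011]
shift now-axes [-0.474  0.104 -0.017] after-turn axes [-0.474  0.105 -0.017]
0.66 [287.2 137.  340.6 193.5] 2324
0.64 [289.7  12.5 370.   97.8] 5839
{'location': [156.0, 317.1], 'confidence': 0.86} [0.53141382 0.28028904 0.        ]
{'location': [64.6, 326.4], 'confidence': 0.85} [0.62849637 0.27011668 0.        ]
```

View pics/w11.png

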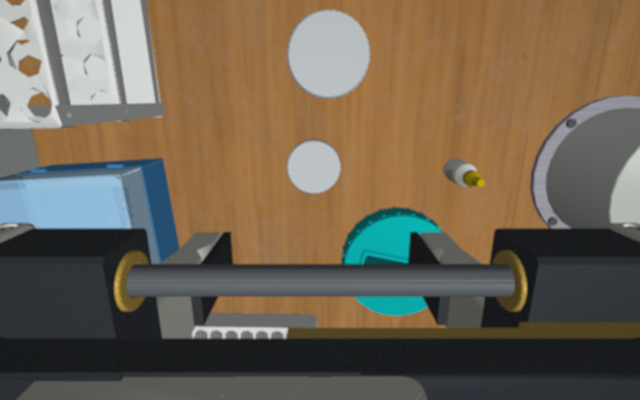

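```bash
python3 - <<'E'
from h import *
s=telemetry.get_state()
im=cv2.imread("pics/w11.png"); hsv=cv2.cvtColor(im,40)
m=((hsv[:,:,1]<40)&(hsv[:,:,2]>120)).astype(np.uint8); n,l,st,ce=cv2.connectedComponentsWithStats(m)
for i in range(1,n):
    x,y,w,h,a=st[i]
    if a>800 and y<225 and 280<x<380:
        c,r=ce[i]; P=toplane("wrist",r,c,.062,s); L=toplane("wrist",r,x,.062,s);R=toplane("wrist",r,x+w,.062,s)
        print(st[i],ce[i],P,"diam",np.linalg.norm(L-R))
cv2.imwrite("pics/cupcrop.png",cv2.resize(im[0:210,240:400],None,fx=2.8,fy=2.8,interpolation=2))
E
```

```text
[ 287   10   83   89 5782] [328.01815981  53.69975787] [0.63249704 0.26900009 0.062     ] diam 0.07320944270121482
[ 287  140   54   54 2281] [313.38798772 166.31433582] [0.53176086 0.28263846 0.062     ] diam 0.051853092331146544
```

View pics/cupcrop.png

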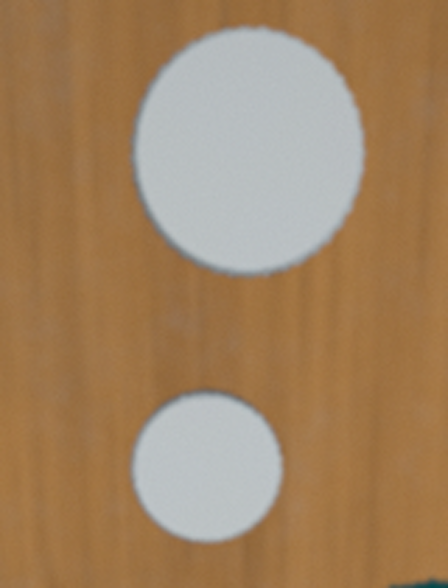

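The enlarged crop shows two round lids. The lower one, at (314,166) in the wrist view, measures 51.9 mm against 73 mm for the upper, so the lower is the cup meant. I'll descend onto it.

Request:
play_rows(
  steps=[
    {"gripper":1,"tx":0.6,"ty":0.12,"tz":-0.07,"ax":0,"ay":0,"az":0},
    {"gripper":1,"tx":0.8,"ty":0.12,"tz":-0.07,"ax":0,"ay":0,"az":0},
    {"gripper":1,"tx":0.8,"ty":0.1,"tz":-0.06,"ax":0,"ay":0,"az":0},
    {"gripper":1,"tx":0.8,"ty":0,"tz":0,"ax":0,"ay":0,"az":0},
    {"gripper":1,"tx":0.8,"ty":0,"tz":0,"ax":0,"ay":0,"az":0},
    {"gripper":1,"tx":0.6,"ty":0,"tz":0,"ax":0,"ay":0,"az":0},
    {"gripper":1,"tx":0.4,"ty":0,"tz":0,"ax":0,"ay":0,"az":0},
    {"gripper":1,"tx":0,"ty":0,"tz":0,"ax":0,"ay":0,"az":0},
    {"gripper":1,"tx":0,"ty":0,"tz":0,"ax":0,"ay":0,"az":0},
  ],
)

```text
t: 21.93
eef_pos: [0.5314, 0.281, 0.2892]
ee_rot: [-0.082, 1.57, -1.653]
force: [-0.2, -0.2, 0.4]
width: 0.0876
```

```bash
python3 - <<'E'
from h import *
plan([.531,.2815,.211],-90)
s=telemetry.get_state()
im=optics.grab_frame("wrist"); cv2.imwrite("pics/w12.png",im[:,:,::-1])
im=optics.grab_frame("side"); cv2.imwrite("pics/side12.png",cv2.resize(im[90:260,160:360],None,fx=3.4,fy=3.4,interpolation=2)[:,:,::-1])
E
```

```text
t 21.93 tcp [0.5314 0.281  0.2892] zang -90.04 tilt [-0.e+00 -4.e-04 -1.e+00] F [-0.2 -0.2  0.4] w 0.0876 q [ 0.81  0.34 -0.31  0.   -0.93  0.76]
turn units [-0.006  0.004  0.   ]
shift now-axes [ 3.127 -0.014 -0.021] after-turn axes [ 3.127 -0.014 -0.019]
```

View pics/w12.png

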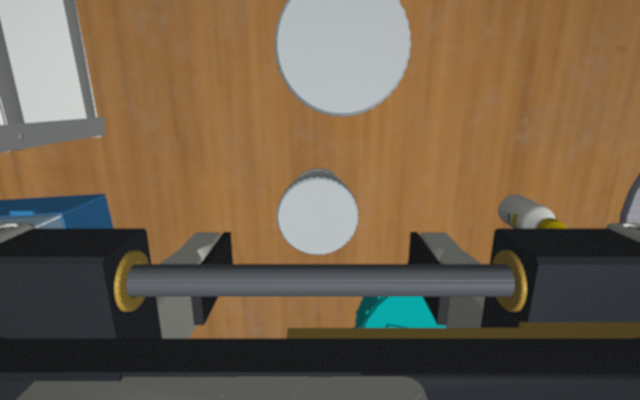

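View pics/side12.png

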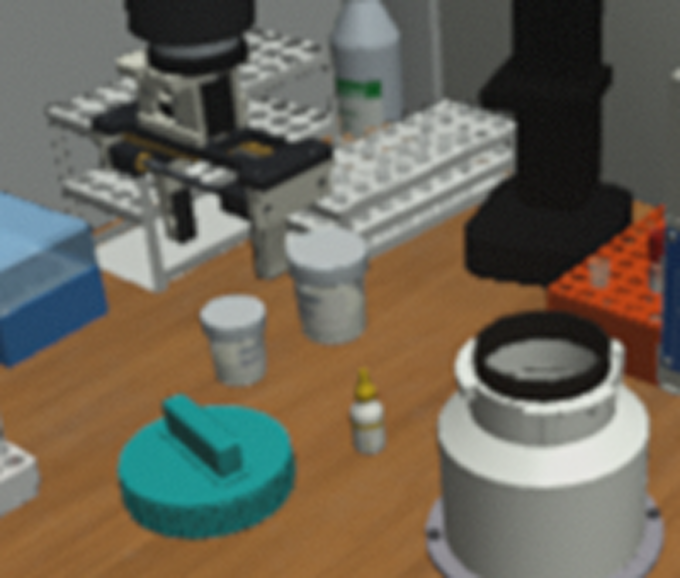

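```bash
python3 - <<'E'
from h import *
s=telemetry.get_state()
print("lid",toplane("wrist",215.5,318.3,.062,s))
for z in(.06,.1,.12): print(z,toplane("top",200,168,z),toplane("top",238,168,z),"rack",toplane("top",185,169,z))
print("side box corner top", [toplane("side",256/3.4+90,95/3.4+160,z) for z in (.06,.09,.12)])
E
```

```text
lid [0.53205082 0.28369876 0.062     ]
0.06 [0.5285909  0.43576697 0.06      ] [0.41968312 0.43453393 0.06      ] rack [0.57200831 0.4333558  0.06      ]
0.1 [0.52394934 0.42163155 0.1       ] [0.41835917 0.42043607 0.1       ] rack [0.56604415 0.41929382 0.1       ]
0.12 [0.52162856 0.41456384 0.12      ] [0.41769719 0.41338714 0.12      ] rack [0.56306207 0.41226284 0.12      ]
side box corner top [array([0.52483066, 0.45021839, 0.06      ]), array([0.49232534, 0.40137514, 0.09      ]), array([0.45982003, 0.35253189, 0.12      ])]
```

Request:
play_rows(
  steps=[
    {"gripper":1,"tx":0.5,"ty":0,"tz":-0.06,"ax":0,"ay":0,"az":0},
    {"gripper":1,"tx":0.5,"ty":0,"tz":0,"ax":0,"ay":0,"az":0},
    {"gripper":1,"tx":0.5,"ty":0,"tz":0,"ax":0,"ay":0,"az":0},
    {"gripper":1,"tx":0.5,"ty":0,"tz":0,"ax":0,"ay":0,"az":0},
    {"gripper":1,"tx":0.5,"ty":0,"tz":0,"ax":0,"ay":0,"az":0},
    {"gripper":1,"tx":0.4,"ty":0,"tz":0,"ax":0,"ay":0,"az":0},
    {"gripper":1,"tx":0.2,"ty":0,"tz":0,"ax":0,"ay":0,"az":0},
    {"gripper":1,"tx":0,"ty":0,"tz":0,"ax":0,"ay":0,"az":0},
  ],
)

```text
t: 22.7
eef_pos: [0.5311, 0.2828, 0.2109]
ee_rot: [-0.813, 1.57, -2.384]
force: [-0.8, 0.0, 0.4]
width: 0.0877
```

Request:
play_rows(
  steps=[
    {"gripper":0,"tx":0,"ty":0,"tz":0,"ax":0,"ay":0,"az":0},
    {"gripper":0,"tx":0,"ty":0,"tz":0,"ax":0,"ay":0,"az":0},
    {"gripper":0,"tx":0,"ty":0,"tz":0,"ax":0,"ay":0,"az":0},
    {"gripper":0,"tx":0,"ty":0,"tz":0,"ax":0,"ay":0,"az":0},
    {"gripper":0,"tx":0,"ty":0,"tz":0,"ax":0,"ay":0,"az":0},
    {"gripper":0,"tx":0,"ty":0,"tz":0,"ax":0,"ay":0,"az":0},
    {"gripper":0,"tx":0,"ty":0,"tz":0,"ax":0,"ay":0,"az":0},
    {"gripper":0,"tx":0,"ty":0,"tz":0,"ax":0,"ay":0,"az":0},
    {"gripper":0,"tx":0,"ty":0,"tz":0,"ax":0,"ay":0,"az":0},
  ],
  newtons=12,
)

```text
t: 23.45
eef_pos: [0.5312, 0.283, 0.2116]
ee_rot: [1.912, 1.571, 0.341]
force: [-0.4, -0.4, 2.3]
width: 0.0503
```

Request:
play_rows(
  steps=[
    {"gripper":0,"tx":-0.2,"ty":0,"tz":0,"ax":0,"ay":0,"az":0},
    {"gripper":0,"tx":-0.4,"ty":0,"tz":0,"ax":0,"ay":0,"az":0},
    {"gripper":0,"tx":-0.6,"ty":0,"tz":0,"ax":0,"ay":0,"az":0},
    {"gripper":0,"tx":-0.8,"ty":0,"tz":0,"ax":0,"ay":0,"az":0},
    {"gripper":0,"tx":-0.8,"ty":0,"tz":0,"ax":0,"ay":0,"az":0},
    {"gripper":0,"tx":-0.8,"ty":0,"tz":0,"ax":0,"ay":0,"az":0},
    {"gripper":0,"tx":-0.8,"ty":0,"tz":0,"ax":0,"ay":0,"az":0},
    {"gripper":0,"tx":-0.8,"ty":0,"tz":0,"ax":0,"ay":0,"az":0},
    {"gripper":0,"tx":-0.8,"ty":0,"tz":0,"ax":0,"ay":0,"az":0},
    {"gripper":0,"tx":-0.8,"ty":0,"tz":0,"ax":0,"ay":0,"az":0},
    {"gripper":0,"tx":-0.8,"ty":0,"tz":0,"ax":0,"ay":0,"az":0},
    {"gripper":0,"tx":-0.6,"ty":0,"tz":0,"ax":0,"ay":0,"az":0},
    {"gripper":0,"tx":0,"ty":0,"tz":0,"ax":0,"ay":0,"az":0},
    {"gripper":0,"tx":0,"ty":0,"tz":0,"ax":0,"ay":0,"az":0},
  ],
)

```text
t: 24.62
eef_pos: [0.531, 0.2828, 0.418]
ee_rot: [2.421, 1.568, 0.851]
force: [-1.2, -0.5, -1.0]
width: 0.0503
```

```bash
python3 - <<'E'
from h import *
plan([.513,-.048,.41],-90)
im=optics.grab_frame("side"); cv2.imwrite("pics/side13.png",cv2.resize(im[20:260,160:400],None,fx=2.5,fy=2.5,interpolation=2)[:,:,::-1])
im=optics.grab_frame("wrist"); cv2.imwrite("pics/w13.png",im[:,:,::-1])
E
```

```text
t 24.62 tcp [0.531  0.2828 0.418 ] zang -90.01 tilt [ 0.0017  0.002  -1.    ] F [-1.2 -0.5 -1. ] w 0.0503 q [ 0.81  0.23 -0.14 -0.   -1.2   0.76]
turn units [-0.001 -0.019 -0.016]
shift now-axes [ 0.294 -0.72  13.234] after-turn axes [ 0.321 -0.721 13.233]
```

View pics/side13.png

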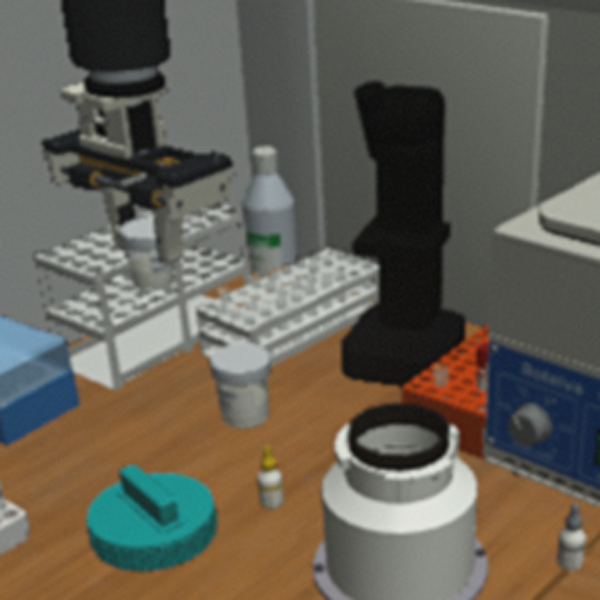

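The cup is held upright. I'll carry it over the drum mouth.

Request:
play_rows(
  steps=[
    {"gripper":0,"tx":0,"ty":-0.03,"tz":0.5,"ax":0,"ay":0,"az":0},
    {"gripper":0,"tx":0,"ty":-0.05,"tz":0.9,"ax":0,"ay":0,"az":0},
    {"gripper":0,"tx":0,"ty":-0.05,"tz":0.9,"ax":0,"ay":0,"az":0},
    {"gripper":0,"tx":0,"ty":-0.05,"tz":0.9,"ax":0,"ay":0,"az":0},
    {"gripper":0,"tx":0,"ty":-0.05,"tz":0.9,"ax":0,"ay":0,"az":0},
    {"gripper":0,"tx":0,"ty":-0.05,"tz":0.9,"ax":0,"ay":0,"az":0},
    {"gripper":0,"tx":0,"ty":-0.05,"tz":0.9,"ax":0,"ay":0,"az":0},
    {"gripper":0,"tx":0,"ty":-0.05,"tz":0.9,"ax":0,"ay":0,"az":0},
    {"gripper":0,"tx":0,"ty":-0.05,"tz":0.9,"ax":0,"ay":0,"az":0},
    {"gripper":0,"tx":0,"ty":-0.05,"tz":0.9,"ax":0,"ay":0,"az":0},
    {"gripper":0,"tx":0,"ty":-0.05,"tz":0.9,"ax":0,"ay":0,"az":0},
    {"gripper":0,"tx":0,"ty":-0.05,"tz":0.9,"ax":0,"ay":0,"az":0},
    {"gripper":0,"tx":0,"ty":-0.05,"tz":0.9,"ax":0,"ay":0,"az":0},
    {"gripper":0,"tx":0,"ty":-0.05,"tz":0.9,"ax":0,"ay":0,"az":0},
    {"gripper":0,"tx":0,"ty":-0.05,"tz":0.9,"ax":0,"ay":0,"az":0},
    {"gripper":0,"tx":0,"ty":0,"tz":0.13,"ax":0,"ay":0,"az":0},
    {"gripper":0,"tx":0,"ty":0,"tz":0,"ax":0,"ay":0,"az":0},
    {"gripper":0,"tx":0,"ty":0,"tz":0,"ax":0,"ay":0,"az":0},
  ],
)

```text
t: 26.22
eef_pos: [0.5126, -0.0481, 0.4159]
ee_rot: [-1.475, 1.57, -3.047]
force: [0.4, -0.1, -0.1]
width: 0.05
```

```bash
python3 - <<'E'
from h import *
plan([.513,-.048,.345],-90)
im=optics.grab_frame("side"); cv2.imwrite("pics/side14.png",cv2.resize(im[60:280,210:430],None,fx=2.7,fy=2.7,interpolation=2)[:,:,::-1])
im=optics.grab_frame("wrist"); cv2.imwrite("pics/w14.png",im[:,:,::-1])
E
```

```text
t 26.22 tcp [ 0.5126 -0.0481  0.4159] zang -90.06 tilt [-9.e-04 -1.e-04 -1.e+00] F [ 0.4 -0.1 -0.1] w 0.0500 q [ 0.29  0.09 -0.32 -0.   -1.17  1.28]
turn units [-0.011  0.001  0.009]
shift now-axes [ 2.836  0.02  -0.005] after-turn axes [ 2.836  0.017 -0.004]
```

View pics/side14.png

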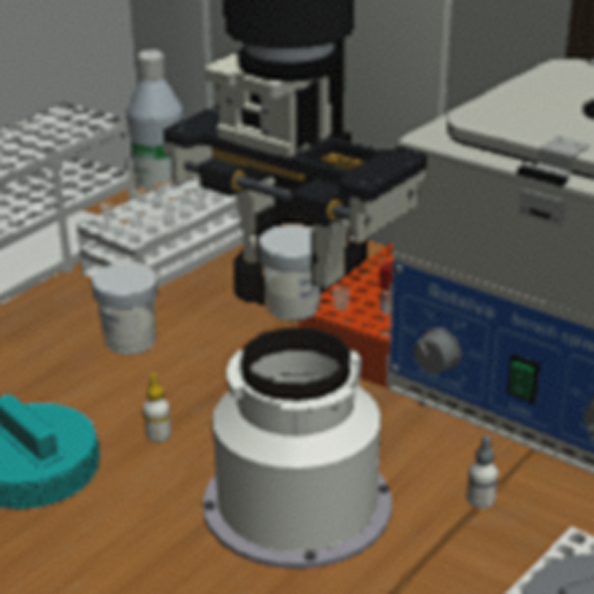

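View pics/w14.png

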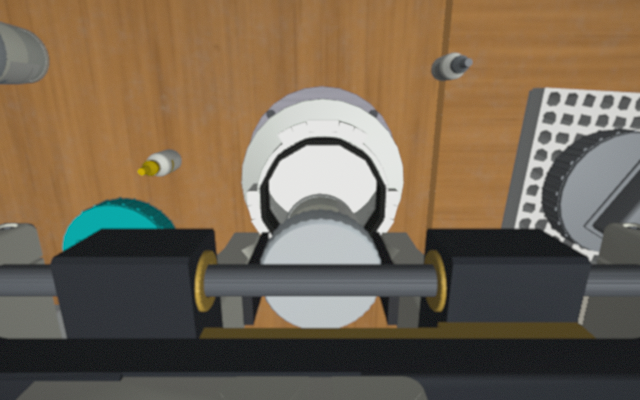

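Request:
play_rows(
  steps=[
    {"gripper":0,"tx":0.5,"ty":0,"tz":0,"ax":0,"ay":0,"az":0},
    {"gripper":0,"tx":0.5,"ty":0,"tz":0,"ax":0,"ay":0,"az":0},
    {"gripper":0,"tx":0.5,"ty":0,"tz":0,"ax":0,"ay":0,"az":0},
    {"gripper":0,"tx":0.5,"ty":0,"tz":0,"ax":0,"ay":0,"az":0},
    {"gripper":0,"tx":0.5,"ty":0,"tz":0,"ax":0,"ay":0,"az":0},
    {"gripper":0,"tx":0.25,"ty":0,"tz":0,"ax":0,"ay":0,"az":0},
    {"gripper":0,"tx":0,"ty":0,"tz":0,"ax":0,"ay":0,"az":0},
    {"gripper":0,"tx":0,"ty":0,"tz":0,"ax":0,"ay":0,"az":0},
  ],
)

```text
t: 26.98
eef_pos: [0.5131, -0.0473, 0.3478]
ee_rot: [-0.872, 1.57, -2.442]
force: [0.1, -0.6, -0.2]
width: 0.0501
```

```bash
python3 - <<'E'
from h import *
plan([.513,-.048,.345],-90)
im=optics.grab_frame("side"); cv2.imwrite("pics/side15.png",cv2.resize(im[60:280,210:430],None,fx=2.7,fy=2.7,interpolation=2)[:,:,::-1])
E
```

```text
t 26.98 tcp [ 0.5131 -0.0473  0.3478] zang -89.95 tilt [-4.e-04 -3.e-04 -1.e+00] F [ 0.1 -0.6 -0.2] w 0.0501 q [ 0.29  0.14 -0.42  0.   -1.01  1.28]
turn units [0.009 0.003 0.004]
shift now-axes [ 0.11  -0.003  0.028] after-turn axes [ 0.11  -0.003  0.028]
```

View pics/side15.png

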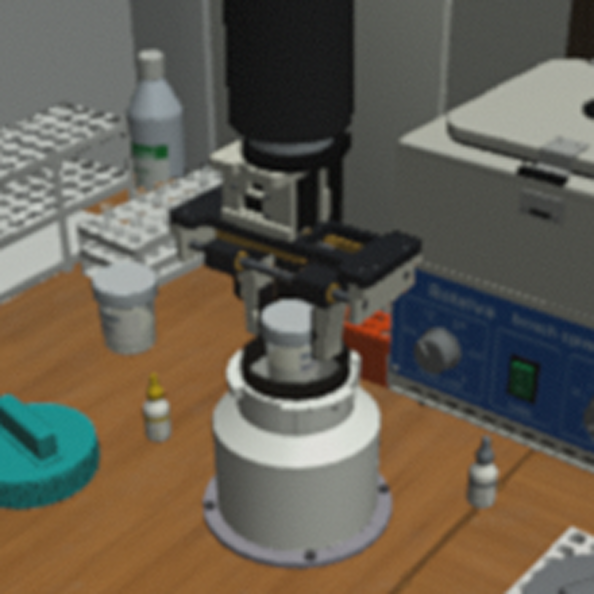

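The cup's lower half is inside the ring, centred and with clearance. Release it.

Request:
play_rows(
  steps=[
    {"gripper":1,"tx":0,"ty":0,"tz":0,"ax":0,"ay":0,"az":0},
    {"gripper":1,"tx":0,"ty":0,"tz":0,"ax":0,"ay":0,"az":0},
    {"gripper":1,"tx":0,"ty":0,"tz":0,"ax":0,"ay":0,"az":0},
    {"gripper":1,"tx":0,"ty":0,"tz":0,"ax":0,"ay":0,"az":0},
    {"gripper":1,"tx":0,"ty":0,"tz":0,"ax":0,"ay":0,"az":0},
    {"gripper":1,"tx":0,"ty":0,"tz":0,"ax":0,"ay":0,"az":0},
    {"gripper":1,"tx":0,"ty":0,"tz":0,"ax":0,"ay":0,"az":0},
    {"gripper":1,"tx":0,"ty":0,"tz":0,"ax":0,"ay":0,"az":0},
  ],
)

```text
t: 27.7
eef_pos: [0.5129, -0.0478, 0.3477]
ee_rot: [-1.024, 1.571, -2.595]
force: [0.0, -0.7, -0.5]
width: 0.0873
```

Request:
play_rows(
  steps=[
    {"gripper":1,"tx":-0.5,"ty":0,"tz":0,"ax":0,"ay":0,"az":0},
    {"gripper":1,"tx":-0.8,"ty":0,"tz":0,"ax":0,"ay":0,"az":0},
    {"gripper":1,"tx":-0.8,"ty":0,"tz":0,"ax":0,"ay":0,"az":0},
    {"gripper":1,"tx":-0.8,"ty":0,"tz":0,"ax":0,"ay":0,"az":0},
    {"gripper":1,"tx":-0.8,"ty":0,"tz":0,"ax":0,"ay":0,"az":0},
    {"gripper":1,"tx":-0.5,"ty":0,"tz":0,"ax":0,"ay":0,"az":0},
    {"gripper":1,"tx":0,"ty":0,"tz":0,"ax":0,"ay":0,"az":0},
    {"gripper":1,"tx":0,"ty":0,"tz":0,"ax":0,"ay":0,"az":0},
  ],
)

```text
t: 28.37
eef_pos: [0.5129, -0.0478, 0.4531]
ee_rot: [1.96, 1.569, 0.389]
force: [-0.9, -0.5, -0.3]
width: 0.0876
```

```bash
python3 - <<'E'
from h import *
plan()
im=optics.grab_frame("side"); cv2.imwrite("pics/side16.png",im[:,:,::-1])
im=optics.grab_frame("wrist"); cv2.imwrite("pics/w16.png",im[:,:,::-1])
E
```

```text
t 28.37 tcp [ 0.5129 -0.0478  0.4531] zang -90.01 tilt [ 1.3e-03  5.0e-04 -1.0e+00] F [-0.9 -0.5 -0.3] w 0.0876 q [ 0.29  0.06 -0.26 -0.   -1.25  1.28]
```

View pics/side16.png

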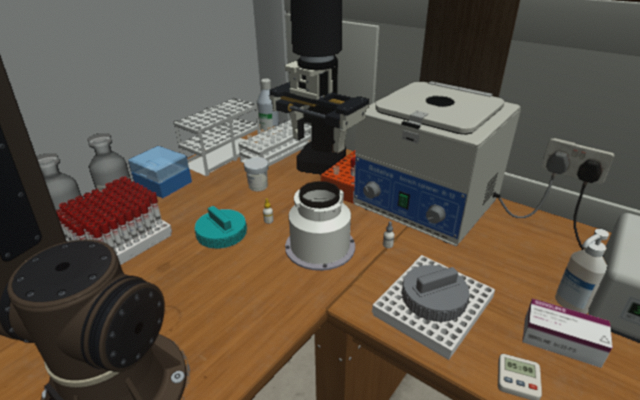

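View pics/w16.png

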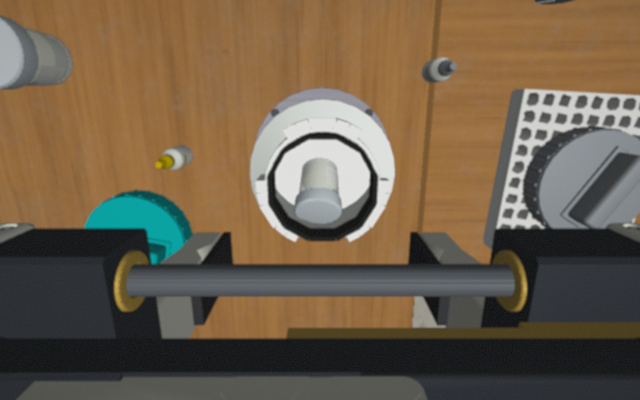

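The cup is inside the drum at (320,190) in the wrist view, and both droppers are standing. Last, I'll check the cap's footprint on the tray and whether the droppers moved.

```bash
python3 - <<'E'
from h import *
im=optics.grab_frame("side"); b=im.copy()
for q in("dropper_a","cap","tray"):
    print(q,[(np.round(d['location'],1).tolist(),round(d['confidence'],2)) for d in finder.pinpoint(q,"side")[:3]])
a=np.linspace(0,2*np.pi,60); C=np.c_[.490+.063*np.cos(a),-.351+.063*np.sin(a),0*a+.032]
S=5;c=cv2.resize(im[240:360,360:505],None,fx=S,fy=S,interpolation=2).copy()
cv2.polylines(c,[np.int32((proj("side",C)-[360,240])*S)],True,(255,0,0),1)
cv2.imwrite("pics/fin.png",c[:,:,::-1])
g0=cv2.cvtColor(cv2.imread("pics/side0.png"),6);g1=cv2.cvtColor(b,7)
for x0,y0,x1,y1 in((260,196,277,226),(380,222,398,250)):
    r=cv2.matchTemplate(g1[y0-5:y1+5,x0-5:x1+5],g0[y0:y1,x0:x1],5); print(cv2.minMaxLoc(r)[1::2])
print(telemetry.get_state()['t'])
E
```

```text
dropper_a [([218.6, 268.4], 0.46), ([242.6, 388.7], 0.46)]
cap [([301.1, 432.2], 0.9), ([231.2, 218.3], 0.8)]
tray [([308.3, 430.4], 0.72)]
(0.9981539845466614, (5, 5))
(0.9985262751579285, (5, 5))
28.6667
```

View pics/fin.png

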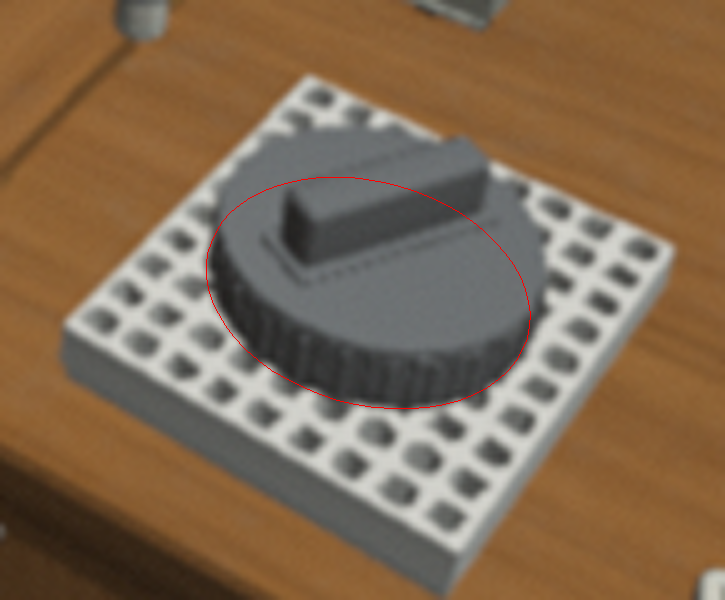

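The cap's base (red circle) lies inside the tray's top face, the cap is flat and bar up, and both droppers show zero shift. Handing in.

```bash
python3 -c "
from station import job_done; print(job_done())"
```

```text
the job is handed in; nothing more can be done
None
```

The specimen cup is in the open drum and the cap sits on the tray. I handed the job in at about 29 s.

- **Cap:** I pressed it about 9 mm down, turned it 60° anticlockwise, lifted it off and set it bar up on the foam tray. It briefly touched its 11 mm stop, with the wrist force at 28 N. That happened because I misread an image as the grip slipping; I backed off to 9 mm before turning.
- **Cup:** I chose the one whose lid measured 51.9 mm; its look-alike measured 73 mm. It was lowered about halfway into the ring and released.

**Last checks:**
- The wrist view shows the cup inside the drum, possibly leaning, and the drum open.
- The predicted outline of the cap's base lies inside the tray's top face. The network's own estimate of the tray centre was 4–6 mm off the corner estimates, within the margin of about 20 mm.
- Both droppers show no pixel shift from the first picture.

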